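# Load the slide-rack station

### The job

Get the slide-rack station ready for the next microscopy class: first, before any hanger goes on the station, lower the drip plate over the station's two pins until it lies flush on the base. Then lift every slide hanger up and off its peg on the drying stand and rest it on the station with its crossbar level in a pair of facing notches and its slides hanging down, one hanger to a pair, roughly centred between the rails. Do not disturb the dish and the jar standing about, and leave everything at rest.

Things in the scene. Friction and masses are not known exactly. Their poses are not given: they have to be found in the camera images.
- station: Fixed white slide-rack station. Origin: centre of its underside, on the table. Base slab 220 mm along its x, 190 along y, 15 thick, with two upright pins. Two rails (8 mm thick, 210 long along x, tops 114 mm above the table) stand at y = +66 and -66 mm; each has 90-degree V notches at x = -80, -28, 28, 80 mm, 28 mm wide at the top, bottom of the V 100 mm above the table.
- pin0 (a point): Tip of a steel pin of the station (station x = -60 mm, y = 0): 10 mm diameter, tapered tip, 15 mm tall above the slab.
- pin1 (a point): Tip of a steel pin of the station (station x = 60 mm, y = 0): 10 mm diameter, tapered tip, 15 mm tall above the slab.
- notch0 (a point): Midway between the two facing notches of the first of the four pairs (station x = -80 mm, y = 0), where the middle of a seated crossbar's axis lies, 108 mm above the table. One hanger per pair, any pair; its bar lies along the station's y, across both rails.
- notch3 (a point): Midway between the two facing notches of the last of the four pairs (station x = 80 mm, y = 0), where the middle of a seated crossbar's axis lies, 108 mm above the table. One hanger per pair, any pair; its bar lies along the station's y, across both rails.
- drip_plate: Grey drip plate, 150 mm along its x, 100 along y, 8 thick, 0.3 kg, on the table at the start. Origin: centre of its underside, z up. Two 13 mm through holes at x = +60 and -60 mm, y = 0. A black handle rises from its middle, 14 mm thick along x, 32 along y, top 85 mm above the underside. The same turned half round. Home, its underside lies on the station's slab, 15 mm above the table.
- dish: Bystander: shallow glass dish, 90 mm across, 18 mm high; origin under its centre.
- jar: Bystander: amber glass jar with a black cap, 60 mm across, 70 mm high; origin under its centre.
- stand: Fixed aluminium drying stand. Origin on the table below the middle of its pegs. Two level pegs, 10 mm diameter, axis 180 mm up, at y = +97.5 and -97.5 mm, run along x from a crossbeam at x = +85 mm (top 195 mm up) to x = -72 mm, where they turn up. They point to the stand's -x, roughly towards the robot. Up to two hangers hang on a peg, one behind the other.
- peg0_tip (a point): Centre of the rounded tip of the peg at the stand's y = -97.5 mm; the last 12 mm of the peg turn up by 12 mm, so a hanger must rise at least 12 mm (at most 24) to slide off.
- peg1_tip (a point): Centre of the rounded tip of the peg at the stand's y = 97.5 mm; the last 12 mm of the peg turn up by 12 mm, so a hanger must rise at least 12 mm (at most 24) to slide off.
- hanger0: Slide hanger (up to four alike, some may be absent), 0.22 kg, hanging on a peg at the start. Origin: centre of its crossbar, z up, y along the bar. Crossbar: round steel, 12 mm diameter, 170 long. Under it a panel of glass slides, 90 mm along y, 6 thick, reaching 46 mm below the origin. Above it an eye for the peg and a grip tab, 96 mm above the origin at the top. The same turned half round.
- hanger1: Slide hanger (up to four alike, some may be absent), 0.22 kg, hanging on a peg at the start. Origin: centre of its crossbar, z up, y along the bar. Crossbar: round steel, 12 mm diameter, 170 long. Under it a panel of glass slides, 90 mm along y, 6 thick, reaching 46 mm below the origin. Above it an eye for the peg and a grip tab, 96 mm above the origin at the top. The same turned half round.
- hanger2: Slide hanger (up to four alike, some may be absent), 0.22 kg, hanging on a peg at the start. Origin: centre of its crossbar, z up, y along the bar. Crossbar: round steel, 12 mm diameter, 170 long. Under it a panel of glass slides, 90 mm along y, 6 thick, reaching 46 mm below the origin. Above it an eye for the peg and a grip tab, 96 mm above the origin at the top. The same turned half round.
- hanger3: Slide hanger (up to four alike, some may be absent), 0.22 kg, hanging on a peg at the start. Origin: centre of its crossbar, z up, y along the bar. Crossbar: round steel, 12 mm diameter, 170 long. Under it a panel of glass slides, 90 mm along y, 6 thick, reaching 46 mm below the origin. Above it an eye for the peg and a grip tab, 96 mm above the origin at the top. The same turned half round.
- hanger0_eye (a point): On hanger0: middle of the roof of its eye, 44 mm above the crossbar's axis, resting on the peg's top while hanging. The eye is 8 mm thick; its opening is 32 mm wide along y and reaches down to the crossbar; the peg passes through along the hanger's x.
- hanger1_eye (a point): On hanger1: middle of the roof of its eye, 44 mm above the crossbar's axis, resting on the peg's top while hanging. The eye is 8 mm thick; its opening is 32 mm wide along y and reaches down to the crossbar; the peg passes through along the hanger's x.
- hanger2_eye (a point): On hanger2: middle of the roof of its eye, 44 mm above the crossbar's axis, resting on the peg's top while hanging. The eye is 8 mm thick; its opening is 32 mm wide along y and reaches down to the crossbar; the peg passes through along the hanger's x.
- hanger3_eye (a point): On hanger3: middle of the roof of its eye, 44 mm above the crossbar's axis, resting on the peg's top while hanging. The eye is 8 mm thick; its opening is 32 mm wide along y and reaches down to the crossbar; the peg passes through along the hanger's x.
- hanger0_grip (a point): On hanger0: middle of its black upright grip tab, 78 mm above the crossbar's axis. The tab is 12 mm thick along the hanger's y, 22 mm wide along x, and 40 mm tall (58 to 96 mm above the axis).
- hanger1_grip (a point): On hanger1: middle of its black upright grip tab, 78 mm above the crossbar's axis. The tab is 12 mm thick along the hanger's y, 22 mm wide along x, and 40 mm tall (58 to 96 mm above the axis).
- hanger2_grip (a point): On hanger2: middle of its black upright grip tab, 78 mm above the crossbar's axis. The tab is 12 mm thick along the hanger's y, 22 mm wide along x, and 40 mm tall (58 to 96 mm above the axis).
- hanger3_grip (a point): On hanger3: middle of its black upright grip tab, 78 mm above the crossbar's axis. The tab is 12 mm thick along the hanger's y, 22 mm wide along x, and 40 mm tall (58 to 96 mm above the axis).
Not all that is in view belongs to the job. What is meant by the drip_plate is not green, and is the smaller of those in its own colour.

How it is judged:
By the outcome, as a careful person would: the job done as asked, in the order asked, and still so for the second after the job is handed in, with the robot touching nothing.
Of hanger0, hanger1, hanger2, hanger3 only 3 to 4 are there at a start; the rules pass over those that are not, and their reading is None.
At some moment in a run one of drip_plate may be knocked a few centimetres aside while the robot is not near it.
Once in a run the grip may slacken for a moment while it holds something.
It also fails if it takes over 210 s, if anything falls off the work surface, if the arm or the gripper's body presses on something with over 40 N, if the wrist force passes 120 N, or if a joint passes its speed limit or range.

### The arm

A 7-joint arm with a two-finger parallel gripper is mounted at the origin on the work surface. World frame = base frame: x ahead of the robot, y to its left, z up, the work surface at z = 0. Lengths are in mm, angles in degrees, forces in N, time in s.
With the tool pointing down it reaches from about 350 to 900 mm from the base axis. Payload 7.2 kg.
Tool frame: the origin (TCP) lies midway between the tips of the shut fingers; the grasp point (between the pads) lies 19 mm behind it; x points along the fingers, y is the direction in which the jaws open and shut, and the axes are right-handed (so a half turn about x gives the same grasp; the last joint's range is limited). The gripper opens to 88 mm and grips with 3 to 60 N. Pads are 20 mm wide; open, the fingers measure 115 mm over their backs; the gripper's body (75 mm by 178 mm) begins 61 mm behind the grasp point.
Start: joints at [-68.537, 23.554, -0.728, 91.456, 0.321, 64.991, -4.71], TCP at [267.804, 564.722, 202.453] pointing down, gripper open.
Joint ranges: [-169.25, 169.25], [-16.82, 113.86], [-84.01, 82.57], [7.8, 145.47], [-59.2, 239.2], [7.22, 106.19], [-163.78, 163.78]. Speed limits (degrees/s): [136.94, 136.94, 172.46, 172.46, 180, 180, 180].

### API

Orientations are given as [roll, pitch, yaw] about the fixed x, y, z axes, in that order (R = Rz(yaw) Ry(pitch) Rx(roll)).
In Python, from cell import env, grab_frame, calibration, ticket gives the robot as it stands.
- The arm moves only by the tool drive_tool, never from a script. Its argument "plan" is a list of rows, each a list of 3 entries, a list of its own where there are three numbers: the opening, from 0 (shut) to 1 (fully open), then the shift along the tool's x, y, z in m, then the turn, a rotation vector about the tool's x, y, z in rad. A call has 1 to 5 rows; each row shifts and turns the commanded pose from where the row before left it, along the tool's axes as they then stand; what a row does not reach is not made up. A row lasts 1/8 s, in which the tool goes at most 62.5 mm and 10.7 degrees, less where a joint would pass 70% of its speed; a pose out of reach is approached as far as the arm can. A call is refused whole if a number of a shift passes 0.0625 or a number of a turn 0.188, either way. A call with a gripper value outside its range is refused whole. The fingers move at their own pace and stop on an object; "grip_force" is the grip in N (left out, the last holds). Time passes only in rows, so rows that do not move let the fingers close. It gives the time, the measured TCP pose, the force and the opening at its end, in the units of the state.
- env.state(): the state, without advancing time (a new reading comes with each control period).
- grab_frame(name): name is "side" or "top" or "wrist"; returns the picture (400x640x3 uint8, blue, green, red); there is no depth.
- calibration(name): a dict with "fx", "fy", "cx", "cy" (pixels), "pose" (4x4, takes a point from camera to world coordinates). Camera axes: x right, y up, looking along -z (the intrinsics and any distortion apply to the point x, -y, -z); pixel columns grow to the right and rows downward; lengths in mm; the calibration is good to about 2 mm. A picture is of the moment at which its call begins: read the wrist's pose just before it. calibration takes no time and is no camera call; for the wrist camera it gives the pose at the moment of the call.
- ticket.hand_in(): hands the job in, once; it reports no verdict.
The state is a dict: "time_s": time; "q": joint angles; "joint_velocities": joint speeds; "joint_efforts": joint torques, N m; "ee_pos": TCP position; "ee_rot": TCP orientation; "force": force on the tool from outside, world axes, zero at the start; "moment": the same for the moment, N m; "opening": finger opening in mm.
Only numpy, scipy, OpenCV 4.12 (cv2) and the standard library are available. Lean on these libraries where they do the work, as an engineer would, in place of code of your own. Each camera call takes 0.05 s, during which the arm holds its last target.

## Working session

There is one attempt and no reset: what is moved stays moved. The work goes in short steps, Python scripts to look and compute and a tool call to move; the robot and the scene stay as the last step left them, time stands still between calls to the robot, and variables do not carry over. Pictures are saved under pics/ and viewed, and the job is handed in when it is done.

Besides the shell and the picture viewer there is one more tool, called after "Request:" as name(argument=value, ...) on one line, values as JSON. drive_tool: Moves the arm, as the interface text tells. Its arguments: {"type":"object","properties":{"plan":{"type":"array","items":{"type":"array"}},"grip_force":{"type":"number"}},"required":["plan"]}

```bash
ls; mkdir -p pics
python3 - <<'E'
from cell import env, grab_frame, calibration, ticket
import cv2,numpy as np
np.set_printoptions(suppress=True,precision=3)
for n in ("side","top","wrist"):
    c=calibration(n); print(n,c)
    cv2.imwrite(f"pics/{n}0.png",grab_frame(n))
print(env.state())
E
```

```text
pics
side {'fx': 428.34514544230007, 'fy': 428.34514544230007, 'cx': 316.2611510586665, 'cy': 205.14304096623943, 'pose': array([[   0.938,    0.191,   -0.288,  113.169],
       [  -0.345,    0.543,   -0.765, -960.816],
       [   0.011,    0.818,    0.575,  889.162],
       [   0.   ,    0.   ,    0.   ,    1.   ]])}
top {'fx': 387.2133534475804, 'fy': 387.2133534475804, 'cx': 323.4897895609999, 'cy': 196.76815993535072, 'pose': array([[  -0.013,    0.989,   -0.145,  297.638],
       [  -1.   ,   -0.015,   -0.013,  -23.885],
       [  -0.015,    0.145,    0.989, 1285.307],
       [   0.   ,    0.   ,    0.   ,    1.   ]])}
wrist {'fx': 308.74042605849957, 'fy': 308.74042605849957, 'cx': 323.676221188286, 'cy': 200.29184366246804, 'pose': array([[  0.429,  -0.874,  -0.227, 205.836],
       [  0.903,   0.415,   0.109, 593.697],
       [ -0.001,  -0.252,   0.968, 384.799],
       [  0.   ,   0.   ,   0.   ,   1.   ]])}
{'time_s': 0.15, 'q': array([-68.537,  23.589,  -0.727,  91.492,   0.322,  64.992,  -4.71 ]), 'joint_velocities': array([ 0.029, -0.044,  0.078, -0.072,  0.099, -0.058, -0.023]), 'joint_efforts': array([  0.   , -58.833,   0.642, -29.13 ,  -0.054,   0.016,   0.   ]), 'ee_pos': array([267.666, 564.326, 201.821]), 'ee_rot': array([ -84.717,   89.93 , -110.087]), 'force': array([-0.475, -0.095, -0.344]), 'moment': array([-0.024,  0.004,  0.042]), 'opening': 87.71937535405051}
```

View pics/side0.png

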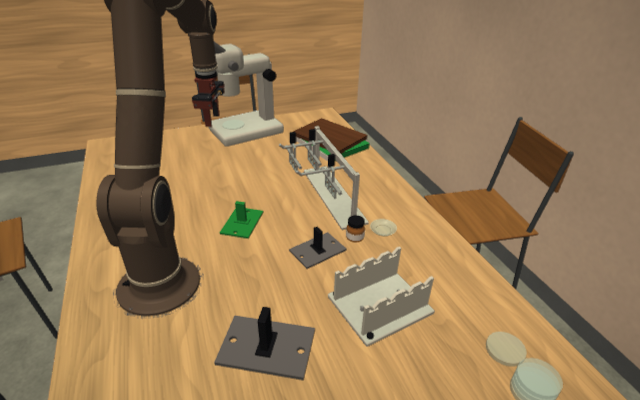

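View pics/top0.png

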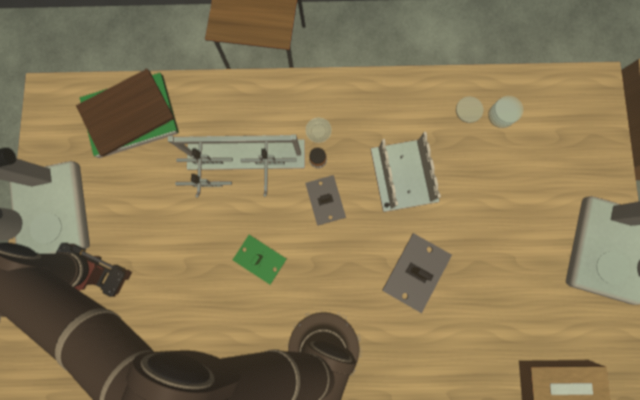

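View pics/wrist0.png

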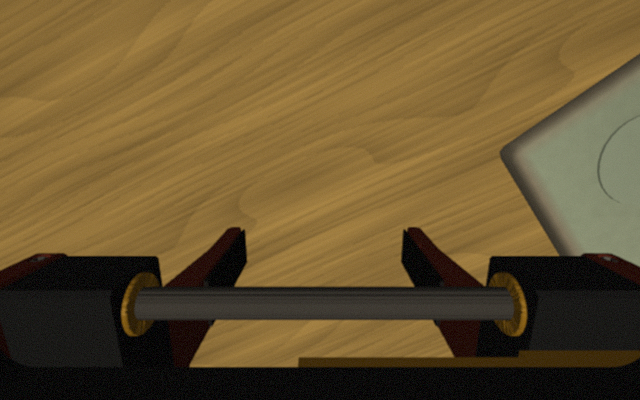

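Three plates are candidates in the top view: small grey at (326,200), large grey at (417,272) and green at (259,259). The small grey one fits, being not green and the smaller of the two greys. I'll confirm it in an enlarged crop.

```bash
cat > h.py <<'E'
import cv2,numpy as np
from cell import env, grab_frame, calibration, ticket
from scipy.optimize import least_squares
from scipy.spatial.transform import Rotation as R
np.set_printoptions(suppress=True,precision=2)
def proj(c,P):
    P=np.atleast_2d(P).astype(float); T=np.linalg.inv(c["pose"])
    p=P@T[:3,:3].T+T[:3,3]
    return np.c_[c["cx"]+c["fx"]*p[:,0]/-p[:,2], c["cy"]-c["fy"]*p[:,1]/-p[:,2]]
def ray(c,u,v,z):
    d=c["pose"][:3,:3]@np.array([(u-c["cx"])/c["fx"],-(v-c["cy"])/c["fy"],-1]); o=c["pose"][:3,3]
    return o+d*(z-o[2])/d[2]
def crop(im,x0,y0,x1,y1,s,name):
    cv2.imwrite("pics/"+name,cv2.resize(im[y0:y1,x0:x1],None,fx=s,fy=s,interpolation=cv2.INTER_CUBIC))
def pose4(x,y,yaw):
    c,s=np.cos(np.radians(yaw)),np.sin(np.radians(yaw)); T=np.eye(4); T[:2,:2]=[[c,-s],[s,c]];T[:2,3]=[x,y]; return T
def tf(T,P): return np.atleast_2d(P)@T[:3,:3].T+T[:3,3]
def tool():
    s=env.state(); M=R.from_euler('xyz',s["ee_rot"],degrees=True).as_matrix(); return np.array(s["ee_pos"]),M,s
E
python3 - <<'E'
from h import *
t=cv2.imread("pics/top0.png"); s=cv2.imread("pics/side0.png")
crop(t,160,110,460,230,2.6,"t1.png"); crop(s,270,120,440,345,2.6,"s1.png")
c=calibration("top")
for u,v in [(326,200),(417,272),(405,175),(318,157),(318,128),(197,155),(266,155),(196,182)]: print(u,v,ray(c,u,v,0))
E
```

```text
326 200 [474.69 -15.44   0.  ]
417 272 [ 233.9  -307.86    0.  ]
405 175 [ 555.67 -283.02    0.  ]
318 157 [622.97   9.7    0.  ]
318 128 [725.47   8.54   0.  ]
197 155 [637.09 424.24   0.  ]
266 155 [633.02 187.32   0.  ]
196 182 [543.08 424.44   0.  ]
```

View pics/t1.png

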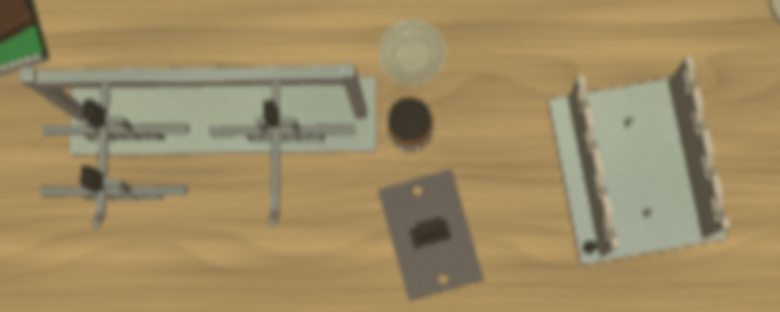

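View pics/s1.png

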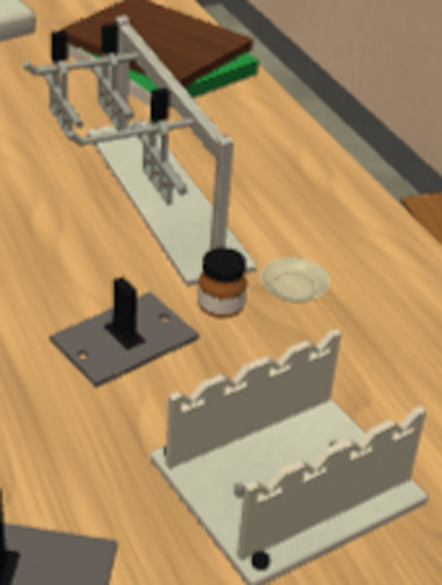

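Crops confirm it: small grey plate near (326,200), and three hangers, two on the left peg and one on the right. Next, coarse pose fits from the top view.

```bash
cat >> h.py <<'E'
def fit(c,pts,pix,x0,free=(1,1,1)):
    pts=np.array(pts,float); pix=np.array(pix,float)
    f=lambda x:(proj(c,tf(pose4(*x),pts))-pix).ravel()
    r=least_squares(f,x0); return r.x,np.round(r.fun.reshape(-1,2),1)
E
python3 - <<'E'
from h import *
c=calibration("top")
k=lambda L:[(160+x/2.6,110+y/2.6) for x,y in L]
# station: x axis toward +world x (up in image), y to left
print("station",fit(c,[(110,95,15),(110,-95,15),(-110,-95,15),(-110,95,15),(60,0,30),(-60,0,30)],k([(550,98),(672,78),(727,237),(583,263),(628,121),(647,211)]),[555,-280,0]))
print("plate",fit(c,[(75,50,8),(75,-50,8),(-75,-50,8),(-75,50,8),(60,0,8),(-60,0,8)],k([(379,188),(451,170),(484,281),(409,299),(417,190),(443,279)]),[475,-15,0]))
# stand: beam top ends/ peg tips at z~192
print("stand",fit(c,[(-72,97.5,192),(-72,-97.5,192),(80,97.5,195),(80,-97.5,195)],k([(98,224),(273,219),(105,86),(276,84)]),[600,300,0]))
p,M,s=tool(); w=calibration("wrist")["pose"]
print("cam in tool",M.T@(w[:3,3]-p)); print(M.T@w[:3,:3]); print(M)
E
```

```text
station (array([ 554.12, -275.75,   11.  ]), array([[-3. ,  1.3],
       [ 5.1, -2.4],
       [ 0. , -0.4],
       [-0.9,  1.4],
       [-1.2, -0.2],
       [ 0. ,  0.1]]))
plate (array([473.52, -13.97,  14.51]), array([[-0.5,  0.3],
       [ 0.5, -0.6],
       [-0. , -0.4],
       [-0.4,  0.7],
       [ 0.4, -0.1],
       [-0. ,  0. ]]))
stand (array([539.46, 252.94,  -0.34]), array([[ 0.1, -1. ],
       [ 0.6,  0.2],
       [-0.8,  0.4],
       [ 0.1,  0.4]]))
cam in tool [-183.1    -0.14  -68.43]
[[-0.    0.25 -0.97]
 [ 1.    0.   -0.  ]
 [ 0.   -0.97 -0.25]]
[[-0.    0.43  0.9 ]
 [-0.    0.9  -0.43]
 [-1.   -0.    0.  ]]
```

```bash
cat > plan.py <<'E'
# usage: plan.py x y z yaw n [opening]   (yaw = heading of tool y; tool straight down), from the measured pose
import sys,json
from h import *
def wantR(yaw):
    a=np.radians(yaw); y=np.array([np.cos(a),np.sin(a),0]); x=np.array([0,0,-1.]); return np.c_[x,y,np.cross(x,y)]
def rows(tgt,yaw,n,op):
    p,M,s=tool(); 
    W=wantR(yaw); rv=R.from_matrix(M.T@W).as_rotvec(); out=[]; P,Q=p.copy(),M.copy()
    for i in range(1,n+1):
        g=p+(np.array(tgt)-p)*i/n; G=M@R.from_rotvec(rv*i/n).as_matrix()
        sh=np.round(Q.T@(g-P)/1000,4); P=P+Q@sh*1000
        tn=np.round(R.from_matrix(Q.T@G).as_rotvec(),3); Q=Q@R.from_rotvec(tn).as_matrix()
        out.append([op,sh.tolist(),tn.tolist()])
    return out
if __name__=="__main__":
    a=list(map(float,sys.argv[1:])); op=a[5] if len(a)>5 else 1
    r=rows(a[:3],a[3],int(a[4]),op)
    p,M,s=tool(); print("now",p,"yaw",np.degrees(np.arctan2(M[1,1],M[0,1])),"t",s["time_s"])
    print("q",s["q"])
    for i in range(0,len(r),5): print(json.dumps(r[i:i+5]))
E
python3 plan.py 465 0 290 14.5 12
```

```text
now [267.67 564.33 201.82] yaw 64.62991940986012 t 0.15
q [-68.54  23.59  -0.73  91.49   0.32  64.99  -4.71]
[[1, [-0.0073, -0.0355, 0.035], [0.073, 0.0, 0.0]], [1, [-0.0073, -0.0328, 0.0375], [0.073, 0.0, 0.0]], [1, [-0.0073, -0.0299, 0.0398], [0.073, 0.0, 0.0]], [1, [-0.0073, -0.027, 0.0419], [0.073, 0.0, 0.0]], [1, [-0.0073, -0.0239, 0.0437], [0.073, 0.0, 0.0]]]
[[1, [-0.0073, -0.0206, 0.0454], [0.072, 0.0, 0.0]], [1, [-0.0073, -0.0174, 0.0467], [0.073, 0.0, 0.001]], [1, [-0.0073, -0.0138, 0.0479], [0.073, 0.001, -0.0]], [1, [-0.0074, -0.0103, 0.0487], [0.073, -0.0, -0.0]], [1, [-0.0074, -0.0068, 0.0494], [0.073, -0.0, -0.0]]]
[[1, [-0.0073, -0.0031, 0.0497], [0.073, -0.0, -0.0]], [1, [-0.0074, 0.0005, 0.0498], [0.073, -0.0, 0.0]]]
```

Request:
drive_tool(plan=[[1,[-0.0075,-0.0355,0.035],[0.073,0,0]],[1,[-0.0075,-0.033,0.0375],[0.073,0,0]],[1,[-0.0075,-0.03,0.04],[0.073,0,0]],[1,[-0.0075,-0.027,0.042],[0.073,0,0]],[1,[-0.0075,-0.024,0.0435],[0.073,0,0]]])

```text
time_s: 0.78
ee_pos: [350.2, 327.5, 240.1]
ee_rot: [-152.8, 90.0, 160.8]
force: [1.3, 0.5, 0.2]
opening: 88.0
```

Request:
drive_tool(plan=[[1,[-0.0075,-0.0205,0.0455],[0.073,0,0]],[1,[-0.0075,-0.0175,0.0465],[0.073,0,0]],[1,[-0.0075,-0.014,0.048],[0.073,0,0]],[1,[-0.0075,-0.0105,0.0485],[0.073,0,0]],[1,[-0.0075,-0.007,0.0495],[0.073,0,0]]])

```text
time_s: 1.4
ee_pos: [431.5, 92.1, 277.7]
ee_rot: [122.7, 90.0, 55.4]
force: [1.0, -0.3, -0.3]
opening: 88.0
```

Request:
drive_tool(plan=[[1,[-0.0075,-0.003,0.05],[0.073,0,0]],[1,[-0.0075,0,0.05],[0.073,0,0]],[1,[0,0,0],[0,0,0]],[1,[0,0,0],[0,0,0]]])

```text
time_s: 1.9
ee_pos: [463.5, -0.3, 292.1]
ee_rot: [-130.0, 90.0, 154.5]
force: [-0.1, 1.3, -0.3]
opening: 88.0
```

Run:
```python
from h import *
p,M,s=tool(); print(p,s["ee_rot"],s["q"],s["joint_velocities"],s["force"])
c=calibration("wrist"); im=grab_frame("wrist"); cv2.imwrite("pics/w1.png",im); np.save("w1c.npy",c["pose"])
print(proj(c,tf(pose4(473.5,-14,14.5),[(60,0,8),(-60,0,8),(0,0,85)])))
```

```text
[463.52  -0.28 292.11] [-129.97   89.95  154.51] [-33.14   2.45  28.66 106.69  -1.27  71.21  10.39] [-0.93 -0.04 -1.09  0.46  0.   -0.1  -0.02] [-0.12  1.29 -0.32]
[[366.87 176.74]
 [288.61 176.81]
 [328.49 187.36]]
```

View pics/w1.png

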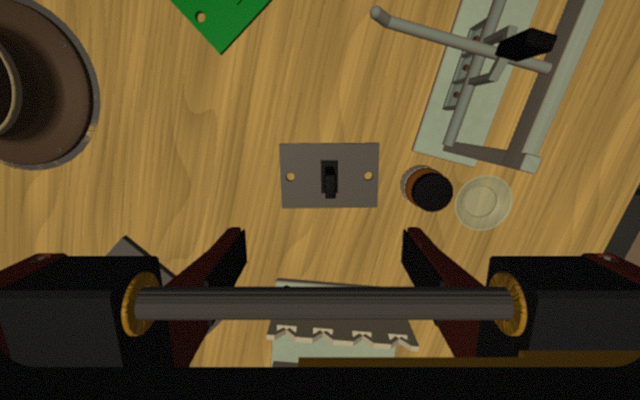

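The wrist view shows the small grey plate with holes at about (291,177) and (368,175) and the handle at (330,180). That matches the fit. Next I refine it from the plate's edges.

```bash
cat > plate.py <<'E'
import sys
from h import *
def platefit(im,c,x0):
    hs=[]
    g=im.astype(int); 
    for L in [(60,0,4),(-60,0,4)]:
        u,v=proj(c,tf(pose4(*x0),[L]))[0]
        a,b=int(u),int(v); w=g[b-14:b+15,a-14:a+15]; m=((w[:,:,2]-w[:,:,0])>40)
        n,lab,st,ce=cv2.connectedComponentsWithStats(m.astype(np.uint8))
        j=[i for i in range(1,n) if 8<st[i,4]<200]; i=min(j,key=lambda i:np.hypot(*(ce[i]-14)))
        hs.append((a-14+ce[i][0],b-14+ce[i][1])); 
    return hs
if __name__=="__main__":
    im=cv2.imread("pics/w1.png"); c=calibration("wrist"); c["pose"]=np.load("w1c.npy")
    h=platefit(im,c,(473.5,-14,14.5)); print(h)
    print(fit(c,[(60,0,6),(-60,0,6)],h,(473.5,-14,14.5)))
    crop(im,260,120,400,220,5.5,"w1c.png")
E
python3 plate.py
```

```text
[(np.float64(367.87931034482756), np.float64(175.08620689655172)), (np.float64(290.1186440677966), np.float64(175.98305084745763))]
(array([474.98, -12.  ,  15.12]), array([[ 0.1,  0. ],
       [-0.1,  0. ]]))
```

View pics/w1c.png

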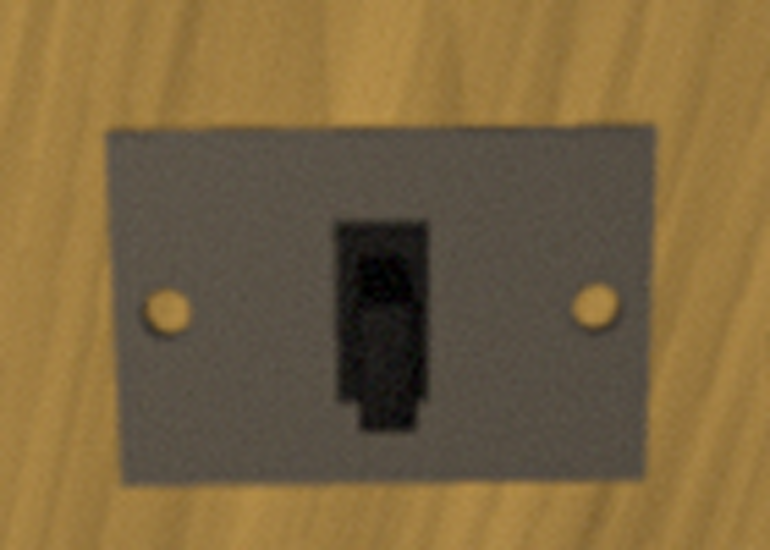

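```bash
python3 plan.py 475 -12 130 15.1 5; python3 plan.py 475 -12 42 15.1 8|head -3|tail -1
```

```text
now [463.43   0.26 292.06] yaw 14.556191840147285 t 1.95
q [-33.18   2.45  28.63 106.69  -1.26  71.2   10.39]
[[1, [0.0324, 0.0016, 0.003], [-0.002, -0.0, 0.0]], [1, [0.0324, 0.0017, 0.0029], [-0.002, -0.0, 0.0]], [1, [0.0324, 0.0016, 0.003], [-0.002, -0.0, 0.0]], [1, [0.0324, 0.0017, 0.003], [-0.002, -0.0, 0.001]], [1, [0.0324, 0.0015, 0.003], [-0.001, -0.001, -0.0]]]
[[1, [0.0313, 0.001, 0.0019], [-0.001, -0.0, 0.0]], [1, [0.0312, 0.0011, 0.0018], [-0.001, -0.0, 0.0]], [1, [0.0313, 0.001, 0.0019], [-0.002, -0.0, 0.0]], [1, [0.0312, 0.001, 0.0019], [-0.001, -0.0, 0.0]], [1, [0.0313, 0.0011, 0.0018], [-0.001, -0.0, 0.0]]]
```

Request:
drive_tool(plan=[[1,[0.033,0.0017,0.003],[-0.002,0,0]],[1,[0.033,0.0017,0.003],[-0.002,0,0]],[1,[0.033,0.0016,0.003],[-0.002,0,0]],[1,[0.033,0.0016,0.003],[-0.002,0,0]],[1,[0.032,0.0016,0.003],[-0.001,0,0]]])

```text
time_s: 2.58
ee_pos: [475.2, -11.6, 127.1]
ee_rot: [-148.5, 90.0, 136.7]
force: [0.4, -0.2, -0.0]
opening: 88.2
```

```bash
python3 - <<'E'
from h import *
p,M,s=tool(); print(p)
c=calibration("wrist"); im=grab_frame("wrist"); cv2.imwrite("pics/w2.png",im)
from plate import platefit
h=platefit(im,c,(475,-12,15.1)); print(h,fit(c,[(60,0,6),(-60,0,6)],h,(475,-12,15.1)))
E
python3 plan.py 475 -12 42 15.1 3
```

```text
[475.23 -11.6  127.13]
[(np.float64(382.41525423728814), np.float64(190.41525423728814)), (np.float64(264.218487394958), np.float64(190.39495798319328))] (array([475.01, -12.1 ,  15.11]), array([[ 0.3,  0. ],
       [-0.3,  0. ]]))
now [473.17 -11.95 123.78] yaw 15.161188148029469 t 2.625
q [-28.5   15.14  28.64 118.29  -9.49  49.06  20.75]
[[1, [0.0273, 0.0007, 0.0002], [0.0, -0.0, 0.002]], [1, [0.0272, 0.0007, 0.0002], [0.001, -0.0, 0.002]], [1, [0.0273, 0.0006, 0.0002], [0.0, -0.001, 0.001]]]
```

View pics/w2.png

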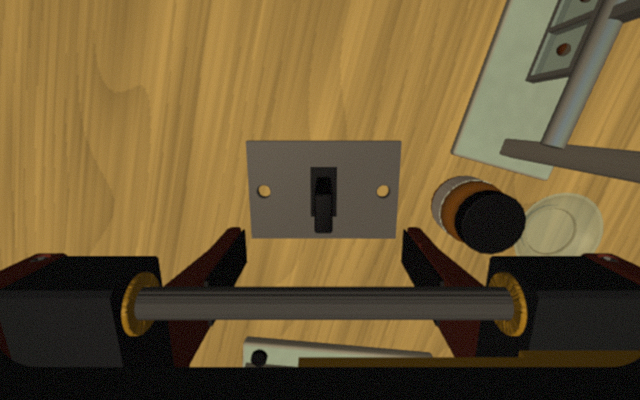

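Request:
drive_tool(plan=[[1,[0.028,0,0],[0,0,0]],[1,[0.029,0,0],[0,0,0]],[1,[0.029,0,0],[0,0,0]],[1,[0,0,0],[0,0,0]],[1,[0,0,0],[0,0,0]]])

```text
time_s: 3.25
ee_pos: [476.1, -12.7, 43.4]
ee_rot: [109.8, 90.0, 34.8]
force: [0.2, 0.5, -0.2]
opening: 87.8
```

Request:
drive_tool(plan=[[0,[0,0,0],[0,0,0]],[0,[0,0,0],[0,0,0]],[0,[0,0,0],[0,0,0]],[0,[0,0,0],[0,0,0]],[0,[0,0,0],[0,0,0]]], grip_force=45)

```text
time_s: 3.88
ee_pos: [475.6, -13.4, 42.5]
ee_rot: [175.8, 90.0, 100.7]
force: [-0.1, -0.2, 0.1]
opening: 41.6
```

Request:
drive_tool(plan=[[0,[0,0,0],[0,0,0]],[0,[0,0,0],[0,0,0]],[0,[0,0,0],[0,0,0]],[0,[0,0,0],[0,0,0]],[0,[0,0,0],[0,0,0]]])

```text
time_s: 4.5
ee_pos: [475.5, -13.4, 42.4]
ee_rot: [-101.9, 90.0, -176.9]
force: [0.2, 0.1, -0.5]
opening: 13.9
```

Run:
```python
from h import *
p,M,s=tool(); print(p,s["opening"])
c=calibration("wrist"); im=grab_frame("wrist"); cv2.imwrite("pics/w3.png",im)
from plate import platefit
h=platefit(im,c,(475,-12,15.1)); r,e=fit(c,[(60,0,6),(-60,0,6)],h,(475,-12,15.1)); print(h,r,e)
d=np.array([r[0]-p[0],r[1]-p[1],0]); print("plate centre in tool",M.T@d,"yaw rel",r[2]-np.degrees(np.arctan2(M[1,1],M[0,1])))
```

```text
[475.52 -13.4   42.37] 13.897117549935304
[(np.float64(403.5979381443299), np.float64(212.8041237113402)), (np.float64(243.46875), np.float64(212.86458333333334))] [475.1  -11.9   14.94] [[ 0.7  0.1]
 [-0.7  0.1]]
plate centre in tool [ 0.   -0.02 -1.56] yaw rel -0.017030255566993446
```

View pics/w3.png

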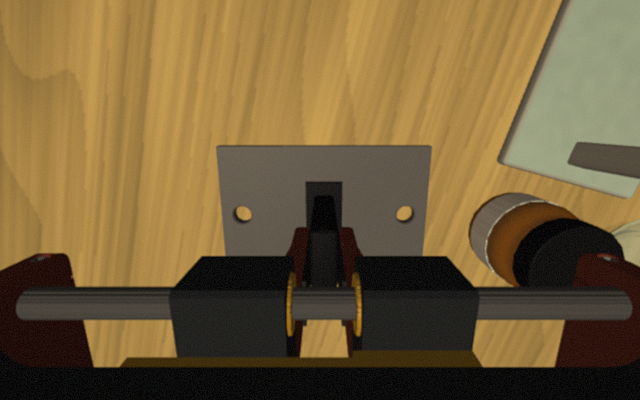

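Gripped (opening 13.9 mm), with the plate centre at tool z −1.6 mm. Lifting, then over to the far side of the station to see the pins past the plate.

Request:
drive_tool(plan=[[0,[-0.02,0,0],[0,0,0]],[0,[-0.035,0,0],[0,0,0]],[0,[-0.05,0,0],[0,0,0]],[0,[-0.06,0,0],[0,0,0]],[0,[-0.045,0,0],[0,0,0]]])

```text
time_s: 5.18
ee_pos: [475.5, -13.5, 254.5]
ee_rot: [96.8, 89.9, 21.7]
force: [1.9, -0.1, -3.7]
opening: 13.5
```

```bash
python3 plan.py 577 -394 262 11 12 0
```

```text
now [475.5  -13.54 254.53] yaw 14.939784366240445 t 5.175
q [-32.68   5.7   31.32 108.89  -3.26  66.21  14.76]
[[0.0, [-0.0006, -0.0, 0.0328], [0.006, -0.0, -0.0]], [0.0, [-0.0007, 0.0002, 0.0328], [0.005, -0.0, -0.0]], [0.0, [-0.0006, 0.0004, 0.0328], [0.006, -0.0, -0.0]], [0.0, [-0.0006, 0.0005, 0.0328], [0.006, -0.0, -0.0]], [0.0, [-0.0006, 0.0008, 0.0329], [0.006, -0.0, -0.0]]]
[[0.0, [-0.0007, 0.0009, 0.0328], [0.005, -0.0, -0.001]], [0.0, [-0.0006, 0.0011, 0.0327], [0.006, -0.0, 0.0]], [0.0, [-0.0006, 0.0013, 0.0328], [0.006, -0.0, 0.0]], [0.0, [-0.0006, 0.0015, 0.0328], [0.006, -0.0, 0.0]], [0.0, [-0.0007, 0.0018, 0.0328], [0.005, -0.0, 0.0]]]
[[0.0, [-0.0006, 0.0018, 0.0327], [0.006, -0.0, 0.0]], [0.0, [-0.0006, 0.0021, 0.0328], [0.006, -0.0, -0.0]]]
```

Request:
drive_tool(plan=[[0,[0,0,0.033],[0.006,0,0]],[0,[0,0,0.033],[0.006,0,0]],[0,[0,0.0005,0.033],[0.006,0,0]],[0,[0,0.0005,0.033],[0.006,0,0]],[0,[0,0.001,0.033],[0.006,0,0]]])

```text
time_s: 5.8
ee_pos: [518.0, -173.6, 251.9]
ee_rot: [-121.7, 89.9, 161.5]
force: [1.0, -0.6, -2.6]
opening: 13.6
```

Request:
drive_tool(plan=[[0,[0,0.001,0.033],[0.006,0,0]],[0,[0,0.001,0.033],[0.006,0,0]],[0,[0,0.0015,0.033],[0.006,0,0]],[0,[0,0.0015,0.033],[0.006,0,0]],[0,[0,0.002,0.033],[0.006,0,0]]])

```text
time_s: 6.42
ee_pos: [560.8, -332.9, 251.5]
ee_rot: [-134.5, 89.9, 147.0]
force: [0.9, 0.5, -2.8]
opening: 13.7
```

Request:
drive_tool(plan=[[0,[0,0.002,0.033],[0.006,0,0]],[0,[0,0.002,0.025],[0.006,0,0]],[0,[0,0,0],[0,0,0]],[0,[0,0,0],[0,0,0]],[0,[0,0,0],[0,0,0]]])

```text
time_s: 7.05
ee_pos: [576.5, -387.1, 252.3]
ee_rot: [169.8, 89.9, 90.7]
force: [-0.0, 0.2, -3.3]
opening: 13.4
```

Run:
```python
from h import *
p,M,s=tool(); print(p,s["opening"],s["q"],s["force"])
c=calibration("wrist"); im=grab_frame("wrist"); cv2.imwrite("pics/w4.png",im); np.save("w4c.npy",c["pose"])
print(proj(c,tf(pose4(554,-276,11),[(60,0,30),(-60,0,30),(60,0,15),(-60,0,15)])))
```

```text
[ 576.49 -387.15  252.33] 13.363796882943973 [  6.32  32.35  38.73  78.58 -20.23  76.04  56.44] [-0.02  0.22 -3.27]
[[371.19  82.33]
 [274.    82.56]
 [369.44  83.73]
 [275.81  83.95]]
```

View pics/w4.png

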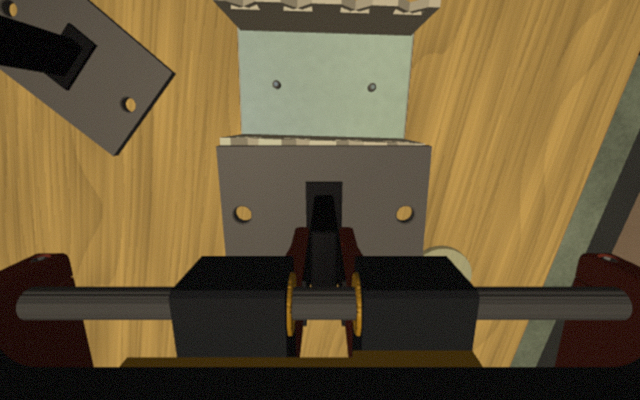

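Pins are at about (277,85) and (372,87). The plate's holes are unchanged in the image at (243,213) and (404,213), so it hasn't slipped. Locating the pins precisely next.

Run:
```python
from h import *
im=cv2.imread("pics/w4.png"); c=calibration("wrist"); c["pose"]=np.load("w4c.npy")
g=im.astype(int).sum(2); P=[]
for a,b in [(372,87),(277,85)]:
    w=g[b-10:b+11,a-10:a+11]; d=np.clip(np.median(w)-w-60,0,None); 
    yy,xx=np.nonzero(d); print(len(xx),xx.min()+a-10,xx.max()+a-10,yy.min()+b-10,yy.max()+b-10)
    P.append((a-10+(d.sum(0)*np.arange(21)).sum()/d.sum(), b-10+(d.sum(1)*np.arange(21)).sum()/d.sum()))
print(P)
r,e=fit(c,[(60,0,24),(-60,0,24)],P,(554,-276,11)); print(r,e)
k=5.5; crop(im,215,0,445,150,3.4,"w4c.png")
```

```text
72 367 376 83 92
73 272 281 80 89
[(np.float64(371.1734755727967), np.float64(87.35180021820827)), (np.float64(276.9826741996234), np.float64(84.63816698053986))]
[ 556.55 -279.13    9.32] [[ 0.6  0. ]
 [-0.6  0. ]]
```

View pics/w4c.png

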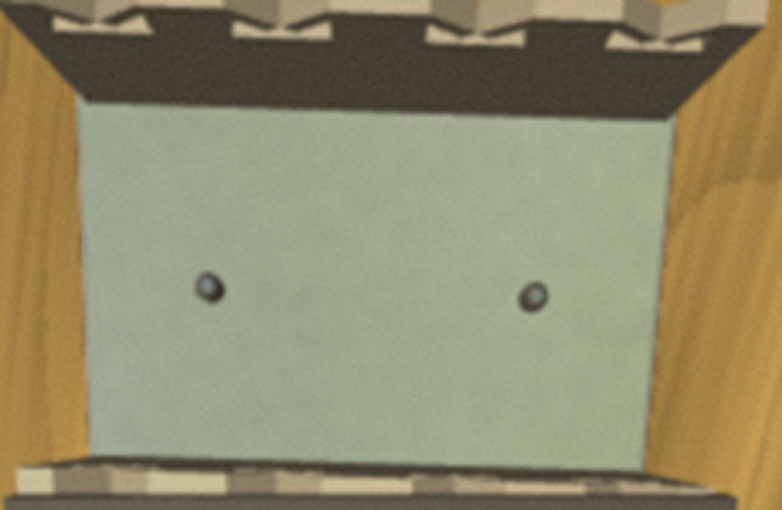

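Run:
```python
from h import *
im=cv2.imread("pics/w4.png"); c=calibration("wrist"); c["pose"]=np.load("w4c.npy")
crop(im,267,75,287,95,20,"p0.png"); crop(im,362,77,382,97,20,"p1.png")
a=cv2.imread("pics/p0.png");b=cv2.imread("pics/p1.png"); cv2.imwrite("pics/p.png",np.hstack([a,b]))
for x in [(556.5,-279.1,9.3),(556.5,-279.1,10)]:
  print(proj(c,tf(pose4(*x),[(60,0,30),(-60,0,30),(60,0,15),(-60,0,15)])))
```

```text
[[372.52  86.88]
 [275.58  84.05]
 [370.72  88.1 ]
 [277.34  85.38]]
[[372.55  86.25]
 [275.59  84.68]
 [370.76  87.5 ]
 [277.35  85.99]]
```

View pics/p.png

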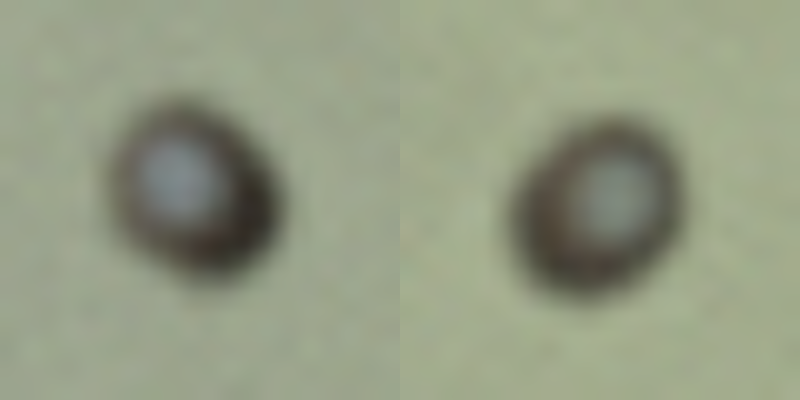

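```bash
python3 plan.py 556.7 -280.3 252 9.25 5 0
```

```text
now [ 576.57 -387.22  252.51] yaw 10.909811107533429 t 7.1
q [  6.32  32.34  38.74  78.57 -20.22  76.04  56.44]
[[0.0, [0.0001, 0.0001, -0.0217], [0.006, -0.0, -0.0]], [0.0, [0.0001, 0.0001, -0.0218], [0.006, -0.0, -0.0]], [0.0, [0.0002, -0.0002, -0.0217], [0.005, -0.0, -0.0]], [0.0, [0.0001, -0.0002, -0.0218], [0.006, -0.001, -0.0]], [0.0, [0.0001, -0.0003, -0.0217], [0.006, 0.0, -0.0]]]
```

Request:
drive_tool(plan=[[0,[0,0,-0.022],[0.006,0,0]],[0,[0,0,-0.022],[0.006,0,0]],[0,[0,0,-0.022],[0.006,0,0]],[0,[0,0,-0.022],[0.006,0,0]],[0,[0,-0.0005,-0.0207],[0.006,0,0]]])

```text
time_s: 7.72
ee_pos: [556.6, -279.9, 252.8]
ee_rot: [120.1, 89.9, 39.2]
force: [-0.5, 0.5, -2.4]
opening: 13.9
```

Request:
drive_tool(plan=[[0,[0.03,0,0],[0,0,0]],[0,[0.04,0,0],[0,0,0]],[0,[0.04,0,0],[0,0,0]],[0,[0,0,0],[0,0,0]],[0,[0,0,0],[0,0,0]]])

```text
time_s: 8.35
ee_pos: [557.4, -281.9, 144.2]
ee_rot: [56.2, 89.9, -24.7]
force: [0.5, 0.3, -2.7]
opening: 13.7
```

```bash
python3 plan.py 556.7 -280.3 80 9.25 3 0
python3 - <<'E'
from h import *
p,M,s=tool(); print(s["force"],s["opening"])
im=grab_frame("side"); crop(im,290,220,460,350,4.5,"s2.png")
cv2.imwrite("pics/w5.png",grab_frame("wrist"))
E
```

```text
now [ 557.41 -281.86  144.15] yaw 9.125986687458878 t 8.35
q [ -3.68  30.06  37.34  97.24 -20.63  59.63  49.63]
[[0.0, [0.0214, -0.0002, -0.0006], [-0.001, 0.0, -0.001]], [0.0, [0.0214, -0.0001, -0.0005], [-0.0, 0.001, -0.0]], [0.0, [0.0213, -0.0002, -0.0006], [-0.001, 0.0, -0.001]]]
[ 0.55  0.32 -2.7 ] 13.676351726414763
```

View pics/s2.png

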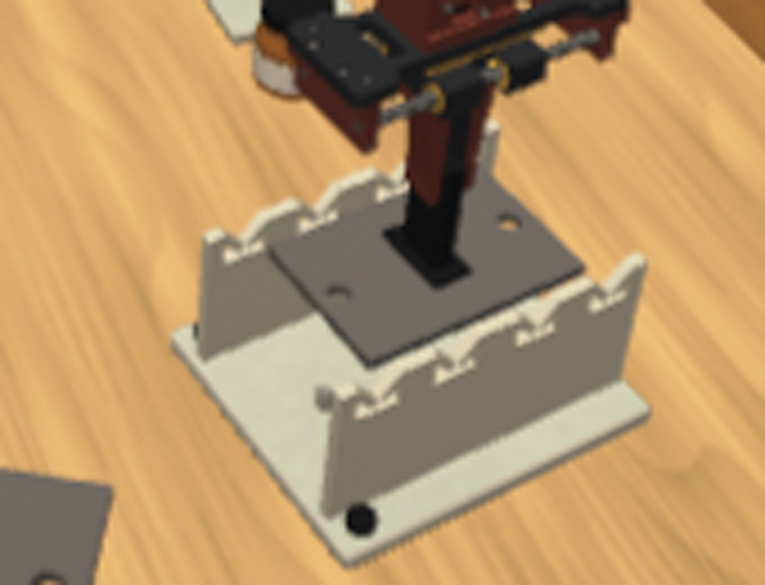

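View pics/w5.png

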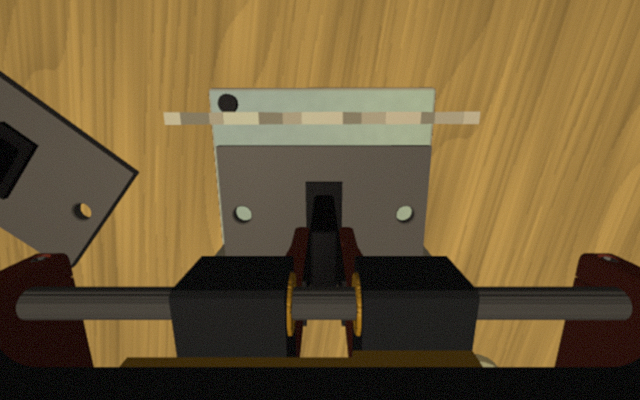

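Run:
```python
from h import *
c=calibration("wrist"); p,M,s=tool(); print(p)
for x in [(556.45,-278.8,9.25)]:
  print(proj(c,tf(pose4(*x),[(-105,62,114),(105,62,114),(-105,70,114),(105,70,114),(-110,95,15),(110,95,15)])))
im=cv2.imread("pics/w5.png"); crop(im,155,80,495,150,2.3,"w5c.png")
```

```text
[ 557.73 -282.1   144.59]
[[165.56 124.75]
 [478.15 123.8 ]
 [163.97 112.36]
 [479.63 111.43]
 [206.79  87.45]
 [437.17  86.81]]
```

View pics/w5c.png

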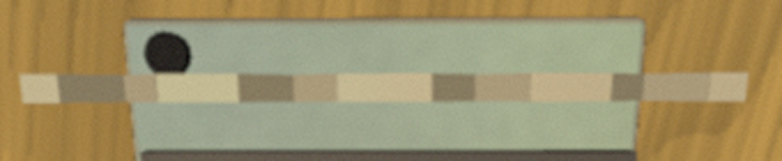

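```bash
python3 plan.py 556.7 -280.3 82 9.25 3 0
```

```text
now [ 557.73 -282.1   144.59] yaw 9.116425372080403 t 8.45
q [ -3.67  30.02  37.35  97.22 -20.65  59.6   49.64]
[[0.0, [0.0209, -0.0003, -0.0007], [-0.001, 0.0, -0.001]], [0.0, [0.0208, -0.0003, -0.0007], [-0.001, 0.001, -0.001]], [0.0, [0.0209, -0.0003, -0.0006], [-0.0, 0.0, -0.001]]]
```

Request:
drive_tool(plan=[[0,[0.021,-0.0002,-0.0006],[-0.001,0,0]],[0,[0.021,-0.0002,-0.0006],[-0.001,0,0]],[0,[0.021,-0.0002,-0.0006],[0,0,0]],[0,[0,0,0],[0,0,0]],[0,[0,0,0],[0,0,0]]])

```text
time_s: 9.07
ee_pos: [556.6, -280.5, 81.0]
ee_rot: [57.8, 89.9, -23.0]
force: [0.6, -0.4, -2.7]
opening: 13.9
```

```bash
python3 plan.py 556.7 -280.3 70 9.25 3 0; python3 -c "
from h import *
print(env.state()['force'])"
```

```text
now [ 556.6  -280.47   81.03] yaw 9.2198530818006 t 9.075
q [ -2.03  33.98  34.93 100.48 -23.67  52.91  52.03]
[[0.0, [0.0037, 0.0, -0.0001], [-0.0, 0.0, -0.001]], [0.0, [0.0037, 0.0001, -0.0], [-0.0, 0.001, -0.0]], [0.0, [0.0036, 0.0, -0.0001], [-0.001, 0.0, -0.001]]]
[ 0.64 -0.4  -2.67]
```

Aligned. Descending gently over the pins.

Request:
drive_tool(plan=[[0,[0.004,0,0],[0,0,0]],[0,[0.004,0,0],[0,0,0]],[0,[0.003,0,0],[0,0,0]],[0,[0.002,0,0],[0,0,0]],[0,[0,0,0],[0,0,0]]])

```text
time_s: 9.7
ee_pos: [555.6, -279.8, 66.2]
ee_rot: [-117.4, 90.0, 161.8]
force: [0.3, -0.1, -3.1]
opening: 13.9
```

Request:
drive_tool(plan=[[0,[0.003,0,0],[0,0,0]],[0,[0.003,0,0],[0,0,0]],[0,[0.002,0,0],[0,0,0]],[0,[0,0,0],[0,0,0]]])

```text
time_s: 10.2
ee_pos: [555.6, -279.8, 58.2]
ee_rot: [-123.4, 90.0, 155.8]
force: [-0.5, -0.1, -3.6]
opening: 13.6
```

```bash
python3 plan.py 556.7 -280.3 57 9.25 1 0
python3 - <<'E'
from h import *
print(env.state()['force'])
im=grab_frame("side"); crop(im,290,220,460,350,4.5,"s3.png")
E
```

```text
now [ 555.6  -279.77   58.2 ] yaw 9.222944412096217 t 10.2
q [ -1.33  35.56  33.92 101.38 -24.79  50.71  52.89]
[[0.0, [0.0012, 0.001, 0.0007], [-0.0, -0.0, 0.0]]]
[-0.52 -0.05 -3.65]
```

View pics/s3.png

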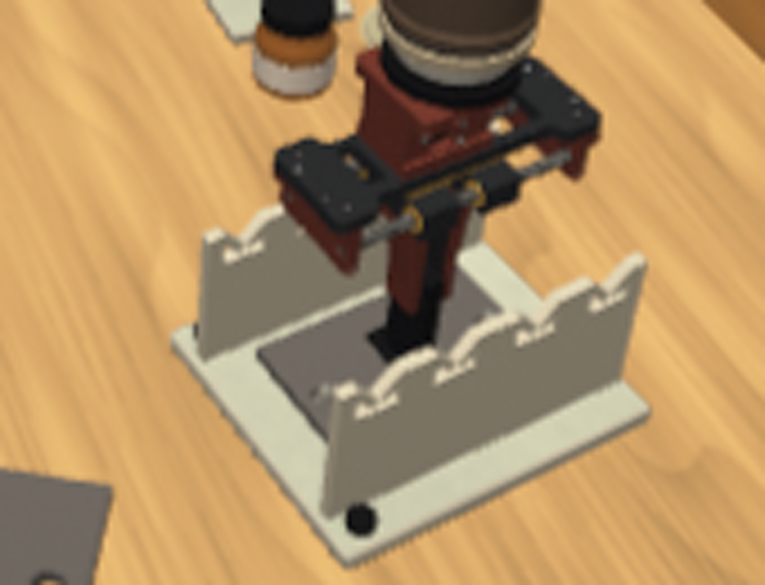

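Request:
drive_tool(plan=[[0,[0.001,0,0],[0,0,0]],[0,[0,0,0],[0,0,0]],[0.3,[0,0,0],[0,0,0]],[0.5,[0,0,0],[0,0,0]],[0.5,[0,0,0],[0,0,0]]])

```text
time_s: 10.88
ee_pos: [555.9, -279.9, 57.6]
ee_rot: [75.2, 90.0, -5.6]
force: [-0.1, -0.4, 0.2]
opening: 40.1
```

Request:
drive_tool(plan=[[0.6,[0,0,0],[0,0,0]],[0.6,[-0.03,0,0],[0,0,0]],[0.6,[-0.05,0,0],[0,0,0]],[0.6,[-0.055,0,0],[0,0,0]],[0.6,[-0.05,0,0],[0,0,0]]])

```text
time_s: 11.5
ee_pos: [555.6, -279.9, 244.5]
ee_rot: [57.0, 90.0, -23.8]
force: [0.9, -0.2, -0.4]
opening: 53.1
```

Run:
```python
from h import *
p,M,s=tool(); print(p,s["force"],s["opening"])
c=calibration("wrist"); im=grab_frame("wrist"); crop(im,180,60,460,240,2.8,"w6.png"); cv2.imwrite("pics/w6f.png",im); np.save("w6c.npy",c["pose"])
im=grab_frame("side"); crop(im,290,220,460,350,4.5,"s4.png")
```

```text
[ 555.64 -279.94  244.49] [ 0.87 -0.2  -0.42] 53.05399082339433
```

View pics/w6.png

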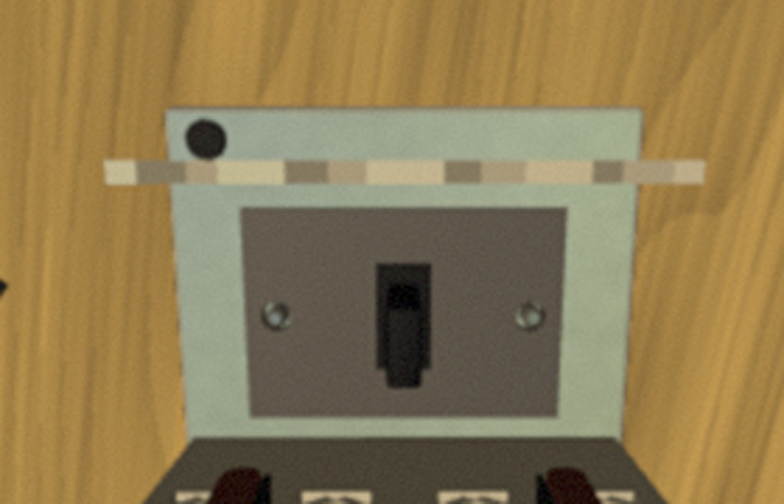

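View pics/s4.png

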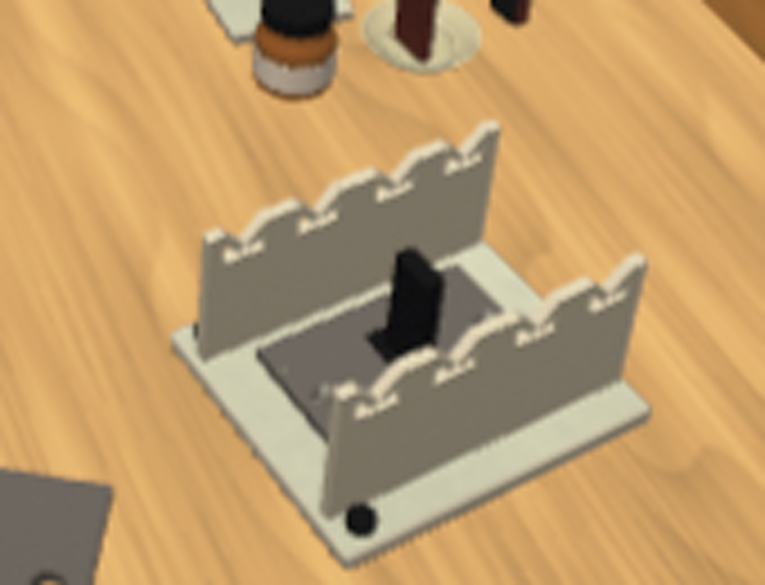

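The plate is home: both pin tips show in the holes, crop (277,313) and (529,315), and the release height is 57.6 against the 57.4 expected. Next I refine the station pose and plan the look at the stand.

```bash
python3 - <<'E'
from h import *
c=calibration("wrist"); c["pose"]=np.load("w6c.npy")
k=lambda L:[(180+(x+.5)/2.8-.5,60+(y+.5)/2.8-.5) for x,y in L]
print(fit(c,[(60,0,30),(-60,0,30),(-105,62,114),(105,62,114),(-105,70,114),(105,70,114)],k([(530,315),(276,313),(107,184),(705,184),(104,159),(706,160)]),(556.5,-279,9.25)))
print(proj(calibration("top"),tf(pose4(539.5,253,-.3),[(-72,97.5,192),(-72,-97.5,192)])))
E
python3 plan.py 400 240 330 90 14 0.6
```

```text
(array([ 556.12, -278.17,    9.06]), array([[ 1.2,  0.8],
       [-0.3,  1.3],
       [ 0. , -0.8],
       [-0.7, -0.4],
       [ 0.4, -0.3],
       [-0.4, -0.2]]))
[[197.83 195.13]
 [265.63 194.43]]
now [ 557.86 -281.77  248.39] yaw 9.197824780356525 t 11.6
q [ -5.97  24.54  40.36  90.49 -16.69  70.58  46.48]
[[0.6, [-0.006, -0.0051, -0.0386], [-0.101, 0.001, -0.0]], [0.6, [-0.006, -0.0012, -0.0389], [-0.1, 0.0, -0.001]], [0.6, [-0.006, 0.0026, -0.0388], [-0.101, 0.001, 0.0]], [0.6, [-0.006, 0.0066, -0.0383], [-0.101, 0.001, -0.0]], [0.6, [-0.0059, 0.0104, -0.0376], [-0.101, 0.0, -0.0]]]
[[0.6, [-0.006, 0.0141, -0.0362], [-0.1, 0.001, -0.001]], [0.6, [-0.0059, 0.0177, -0.0347], [-0.101, 0.001, 0.0]], [0.6, [-0.0058, 0.0211, -0.0327], [-0.101, 0.0, -0.0]], [0.6, [-0.0059, 0.0243, -0.0305], [-0.101, 0.001, -0.0]], [0.6, [-0.0058, 0.0272, -0.0278], [-0.1, 0.001, -0.001]]]
[[0.6, [-0.0059, 0.0299, -0.025], [-0.101, 0.0, 0.0]], [0.6, [-0.0058, 0.0322, -0.0218], [-0.101, 0.001, -0.0]], [0.6, [-0.0059, 0.0343, -0.0185], [-0.101, 0.001, -0.0]], [0.6, [-0.0058, 0.0359, -0.015], [-0.1, 0.0, -0.001]]]
```

```bash
python3 plan.py 440 250 330 -90 14 0.6
```

```text
now [ 557.86 -281.77  248.39] yaw 9.197824780356525 t 11.6
q [ -5.97  24.54  40.36  90.49 -16.69  70.58  46.48]
[[0.6, [-0.006, -0.0022, -0.0388], [0.124, -0.0, -0.001]], [0.6, [-0.006, -0.007, -0.0383], [0.123, -0.0, -0.0]], [0.6, [-0.006, -0.0116, -0.0371], [0.124, -0.001, -0.001]], [0.6, [-0.0061, -0.0161, -0.0353], [0.124, -0.0, -0.001]], [0.6, [-0.006, -0.0204, -0.0331], [0.123, -0.0, -0.0]]]
[[0.6, [-0.006, -0.0243, -0.0304], [0.124, -0.001, -0.001]], [0.6, [-0.006, -0.0279, -0.0271], [0.124, 0.0, -0.001]], [0.6, [-0.006, -0.031, -0.0235], [0.123, -0.0, -0.0]], [0.6, [-0.006, -0.0336, -0.0194], [0.124, -0.0, -0.001]], [0.6, [-0.006, -0.0358, -0.0152], [0.124, -0.001, -0.001]]]
[[0.6, [-0.0059, -0.0375, -0.0106], [0.123, 0.0, -0.001]], [0.6, [-0.0059, -0.0384, -0.0059], [0.124, -0.0, -0.0]], [0.6, [-0.0059, -0.0389, -0.0012], [0.124, -0.0, -0.001]], [0.6, [-0.0058, -0.0387, 0.0037], [0.123, -0.001, -0.001]]]
```

Request:
drive_tool(plan=[[0.6,[-0.006,-0.002,-0.039],[0.124,0,0]],[0.6,[-0.006,-0.007,-0.038],[0.124,0,0]],[0.6,[-0.006,-0.0115,-0.037],[0.124,0,0]],[0.6,[-0.006,-0.016,-0.0355],[0.124,0,0]],[0.6,[-0.006,-0.0205,-0.033],[0.124,0,0]]])

```text
time_s: 12.22
ee_pos: [513.6, -88.8, 272.1]
ee_rot: [-86.6, 90.0, 156.9]
force: [0.6, -0.2, -0.6]
opening: 52.7
```

Request:
drive_tool(plan=[[0.6,[-0.006,-0.0245,-0.0305],[0.124,0,0]],[0.6,[-0.006,-0.028,-0.027],[0.124,0,0]],[0.6,[-0.006,-0.031,-0.0235],[0.124,0,0]],[0.6,[-0.006,-0.0335,-0.0195],[0.124,0,0]],[0.6,[-0.006,-0.036,-0.015],[0.124,0,0]]])

```text
time_s: 12.85
ee_pos: [471.5, 101.2, 302.3]
ee_rot: [-77.8, 90.0, 130.2]
force: [0.5, 0.2, 0.2]
opening: 52.7
```

Request:
drive_tool(plan=[[0.6,[-0.006,-0.0375,-0.0105],[0.124,0,0]],[0.6,[-0.006,-0.0385,-0.006],[0.124,0,0]],[0.6,[-0.006,-0.039,-0.001],[0.124,0,0]],[0.6,[-0.006,-0.0385,0.0035],[0.122,0,0]],[0.6,[0,0,0],[0,0,0]]])

```text
time_s: 13.48
ee_pos: [437.7, 255.2, 325.8]
ee_rot: [30.3, 90.0, -149.6]
force: [0.1, 0.0, -0.3]
opening: 52.8
```

Request:
drive_tool(plan=[[0.6,[0,0,0],[0,0,0]],[0.6,[0,0,0],[0,0,0]]])

```text
time_s: 13.72
ee_pos: [439.3, 250.6, 326.3]
ee_rot: [21.7, 90.0, -158.5]
force: [0.4, -0.1, -0.4]
opening: 52.8
```

Run:
```python
from h import *
p,M,s=tool(); print(p,s["q"],np.degrees(np.arctan2(M[1,1],M[0,1])))
c=calibration("wrist"); im=grab_frame("wrist"); cv2.imwrite("pics/w7.png",im); np.save("w7c.npy",c["pose"])
```

```text
[439.3  250.64 326.32] [ -71.65    6.8    41.21   98.95   -4.61   75.98 -119.72] -90.19803498408153
```

View pics/w7.png

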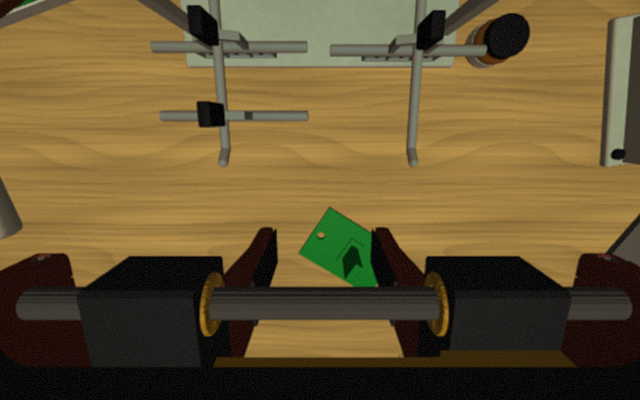

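Left peg: front hanger with bar (160..308, 116), back hanger with bar (151..308, 46). Right peg: one back hanger with bar (331..488, 50). Fitting their poses.

Run:
```python
from h import *
c=calibration("wrist"); c["pose"]=np.load("w7c.npy"); im=cv2.imread("pics/w7.png")
crop(im,140,0,540,180,2,"w7c.png")
for n,e in dict(A=[(160,116),(308,116.5)],B=[(151.5,46.5),(307.5,46.5)],C=[(331,49.5),(487.5,50)]).items():
    P=[ray(c,u,v,141) for u,v in e]; d=P[0]-P[1]; print(n,(P[0]+P[1])/2,"len",np.linalg.norm(d),"yaw of y",np.degrees(np.arctan2(d[1],d[0])))
    m=(P[0]+P[1])/2; print("  tab top/bottom px",proj(c,[m+[0,0,96],m+[0,0,58]]))
for u,v in [(224,157),(413,158)]: print(ray(c,u,v,195))
```

```text
A [512.5 353.5 141. ] len 170.37927511543057 yaw of y 89.58066800764962
  tab top/bottom px [[202.27 114.92]
 [217.19 115.54]]
B [585.97 352.76 141.  ] len 170.2892332192923 yaw of y 89.76595610700946
  tab top/bottom px [[193.63  18.52]
 [210.67  31.81]]
C [581.91 156.33 141.  ] len 171.26125230084767 yaw of y 89.59819394132015
  tab top/bottom px [[441.72  23.09]
 [426.31  35.75]]
[471.96 351.61 195.  ]
[470.17 159.67 195.  ]
```

View pics/w7c.png

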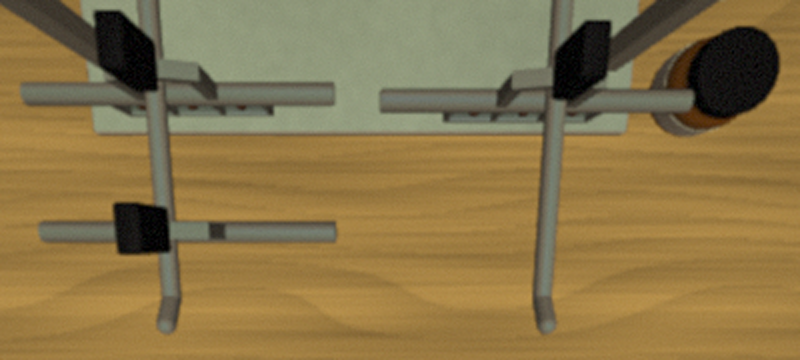

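Heights and bar lengths (170 mm) agree with the given sizes. Approaching A, the front hanger on the left peg.

```bash
python3 plan.py 512.5 353.5 285 -90.4 4 0.6
```

```text
now [439.26 250.73 326.37] yaw -90.20713604997496 t 13.775
q [ -71.65    6.79   41.2    98.95   -4.62   75.98 -119.74]
[[0.6, [0.0103, -0.0258, -0.0182], [0.001, 0.0, 0.0]], [0.6, [0.0104, -0.0257, -0.0182], [0.001, 0.0, 0.0]], [0.6, [0.0103, -0.0258, -0.0182], [0.001, 0.0, 0.0]], [0.6, [0.0104, -0.0258, -0.0181], [0.0, 0.0, 0.0]]]
```

Request:
drive_tool(plan=[[0.6,[0.01,-0.026,-0.018],[0.001,0,0]],[0.6,[0.01,-0.026,-0.018],[0.001,0,0]],[0.6,[0.01,-0.0257,-0.018],[0.001,0,0]],[0.6,[0.01,-0.0255,-0.0185],[0,0,0]],[0.6,[0,0,0],[0,0,0]]])

```text
time_s: 14.4
ee_pos: [512.1, 355.5, 284.6]
ee_rot: [62.3, 89.8, -118.0]
force: [-0.6, -0.4, -1.8]
opening: 52.6
```

```bash
python3 plan.py 512.5 353.5 203 -90.4 4 0.6;  python3 - <<'E'
from h import *
p,M,s=tool(); print(p,s["q"],np.degrees(np.arctan2(M[1,1],M[0,1])))
c=calibration("wrist"); im=grab_frame("wrist"); cv2.imwrite("pics/w8.png",im)
print(proj(c,[[512.5,353.5,237],[512.5,438.5,141],[512.5,268.5,141]]))
E
```

```text
now [512.05 355.51 284.62] yaw -90.24668864788904 t 14.4
q [ -67.01   23.25   39.71   86.95  -15.02   75.39 -116.  ]
[[0.6, [0.0204, 0.0005, -0.0001], [0.001, 0.0, -0.001]], [0.6, [0.0204, 0.0004, -0.0002], [0.0, 0.001, -0.0]], [0.6, [0.0204, 0.0005, -0.0001], [0.001, -0.0, -0.001]], [0.6, [0.0204, 0.0005, -0.0001], [0.001, 0.0, -0.0]]]
[512.05 355.51 284.62] [ -67.01   23.25   39.71   86.95  -15.02   75.39 -116.  ] -90.24668864788904
[[325.99 210.4 ]
 [246.4  185.53]
 [403.87 184.7 ]]
```

View pics/w8.png

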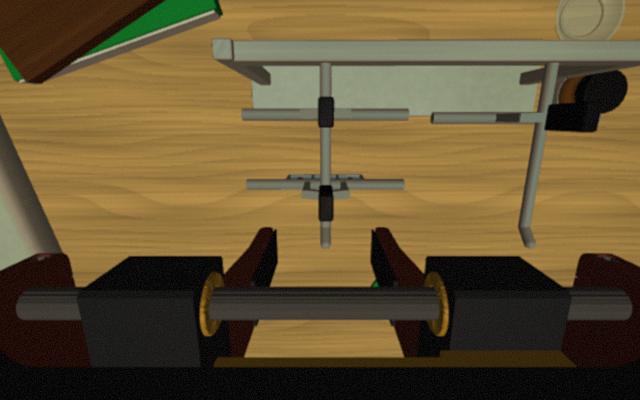

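Prediction (326,210) matches the tab top, and the bar ends (246,184) and (404,184) match too. Descending to grip.

Request:
drive_tool(plan=[[0.6,[0.02,0.0005,0],[0.001,0,0]],[0.6,[0.02,0.0005,0],[0.001,0,0]],[0.6,[0.02,0.0005,0],[0,0,0]],[0.6,[0.022,0.0003,0],[0,0,0]],[0.6,[0,0,0],[0,0,0]]])

```text
time_s: 15.08
ee_pos: [511.0, 351.5, 204.1]
ee_rot: [32.8, 89.9, -147.7]
force: [-0.7, -0.2, 0.4]
opening: 52.9
```

Request:
drive_tool(plan=[[0,[0,0,0],[0,0,0]],[0,[0,0,0],[0,0,0]],[0,[0,0,0],[0,0,0]],[0,[0,0,0],[0,0,0]],[0,[0,0,0],[0,0,0]]], grip_force=50)

```text
time_s: 15.7
ee_pos: [511.9, 353.4, 204.7]
ee_rot: [-118.3, 90.0, 61.3]
force: [-0.5, 0.9, 1.3]
opening: 11.4
```

```bash
python3 plan.py 512.5 353.5 203 -90.4 1 0;  python3 - <<'E'
from h import *
p,M,s=tool(); print(s["force"],s["opening"])
c=calibration("wrist"); im=grab_frame("wrist"); cv2.imwrite("pics/w9.png",im)
E
```

```text
now [511.89 353.44 204.68] yaw -90.39970115278459 t 15.7
q [ -65.98   26.32   38.23   93.7   -17.49   66.05 -113.87]
[[0.0, [0.0017, -0.0001, -0.0006], [0.0, -0.0, 0.001]]]
[-0.55  0.87  1.32] 11.40275672347236
```

View pics/w9.png

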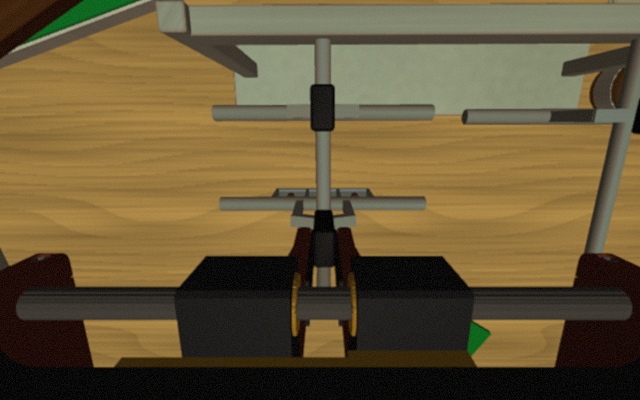

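Request:
drive_tool(plan=[[0,[-0.006,0,0],[0,0,0]],[0,[-0.006,0,0],[0,0,0]],[0,[-0.006,0,0],[0,0,0]],[0,[0,0,0],[0,0,0]],[0,[0,0,0],[0,0,0]]])

```text
time_s: 16.38
ee_pos: [511.7, 353.1, 222.3]
ee_rot: [2.5, 90.0, -177.9]
force: [0.0, 0.1, -1.4]
opening: 11.4
```

Run:
```python
from h import *
p,M,s=tool(); print(p,s["force"],s["opening"])
im=grab_frame("side"); crop(im,270,120,380,240,5,"s5.png")
```

```text
[511.7  353.07 222.34] [ 0.02  0.1  -1.44] 11.4392614546032
```

View pics/s5.png

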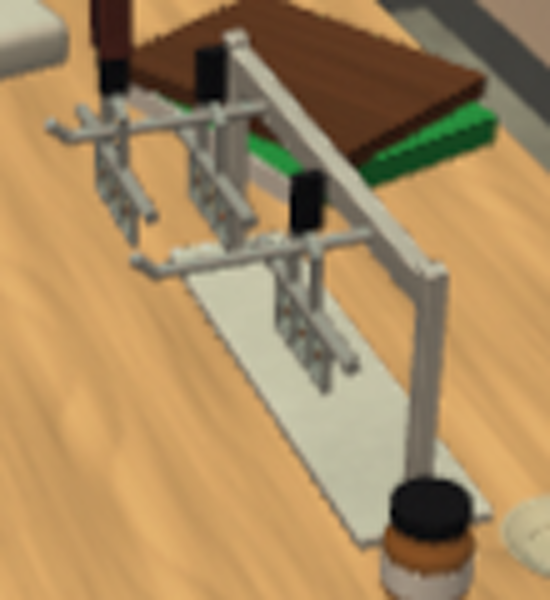

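Request:
drive_tool(plan=[[0,[0,0,0.014],[0,0,0]],[0,[0,0,0.02],[0,0,0]],[0,[0,0,0.02],[0,0,0]],[0,[0,0,0.02],[0,0,0]],[0,[0,0,0.012],[0,0,0]]])

```text
time_s: 17.05
ee_pos: [424.1, 353.9, 222.4]
ee_rot: [-19.3, 89.9, 160.3]
force: [0.0, -0.1, -2.4]
opening: 11.5
```

Request:
drive_tool(plan=[[0,[0,0,0],[0,0,0]],[0,[-0.02,0,0],[0,0,0]],[0,[-0.03,0,0],[0,0,0]],[0,[-0.035,0,0],[0,0,0]],[0,[-0.025,0,0],[0,0,0]]])

```text
time_s: 17.68
ee_pos: [426.9, 353.5, 334.1]
ee_rot: [-149.9, 89.9, 29.6]
force: [0.1, -0.2, -2.2]
opening: 11.5
```

```bash
python3 - <<'E'
from h import *
p,M,s=tool(); print(p,s["force"],s["opening"],s["q"])
im=grab_frame("side"); crop(im,200,70,380,240,3.4,"s6.png")
E
python3 plan.py 635.2 -265.8 330 -80.85 14 0
```

```text
[426.89 353.51 334.05] [ 0.11 -0.23 -2.23] 11.500089442843827 [ -77.52   13.01   40.93   92.13   -8.66   78.   -126.  ]
now [427.84 354.16 336.87] yaw -90.47450305325364 t 17.725
q [ -77.52   12.9    40.95   91.88   -8.64   78.13 -126.02]
[[0.0, [0.0004, 0.0442, -0.0152], [-0.012, -0.0, 0.0]], [0.0, [0.0004, 0.0443, -0.0146], [-0.012, -0.001, 0.0]], [0.0, [0.0003, 0.0445, -0.0141], [-0.012, 0.0, 0.001]], [0.0, [0.0004, 0.0447, -0.0136], [-0.012, -0.0, -0.0]], [0.0, [0.0005, 0.0448, -0.0131], [-0.012, -0.0, 0.0]]]
[[0.0, [0.0004, 0.045, -0.0125], [-0.012, -0.001, 0.0]], [0.0, [0.0004, 0.0452, -0.0119], [-0.012, -0.0, 0.001]], [0.0, [0.0004, 0.0452, -0.0114], [-0.012, -0.0, -0.0]], [0.0, [0.0005, 0.0454, -0.0109], [-0.012, -0.001, 0.0]], [0.0, [0.0004, 0.0456, -0.0103], [-0.012, 0.0, 0.0]]]
[[0.0, [0.0004, 0.0456, -0.0098], [-0.012, -0.0, 0.001]], [0.0, [0.0005, 0.0458, -0.0093], [-0.012, -0.001, -0.0]], [0.0, [0.0005, 0.0459, -0.0086], [-0.012, 0.0, 0.0]], [0.0, [0.0004, 0.046, -0.0082], [-0.012, -0.0, 0.0]]]
```

View pics/s6.png

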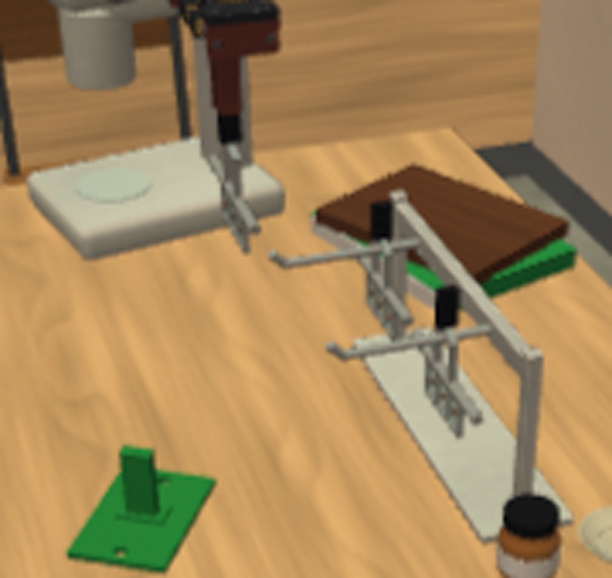

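Request:
drive_tool(plan=[[0,[0,0.025,-0.008],[-0.012,0,0]],[0,[0,0.044,-0.0146],[-0.012,0,0]],[0,[0,0.0445,-0.014],[-0.012,0,0]],[0,[0,0.0445,-0.0135],[-0.012,0,0]],[0,[0,0.045,-0.013],[-0.012,0,0]]])

```text
time_s: 18.35
ee_pos: [493.4, 150.1, 332.0]
ee_rot: [153.9, 90.0, -23.0]
force: [1.0, 0.8, -2.3]
opening: 11.3
```

Request:
drive_tool(plan=[[0,[0,0.045,-0.0125],[-0.012,0,0]],[0,[0,0.045,-0.012],[-0.012,0,0]],[0,[0,0.045,-0.0115],[-0.012,0,0]],[0,[0,0.0455,-0.011],[-0.012,0,0]],[0,[0,0.0455,-0.0105],[-0.012,0,0]]])

```text
time_s: 18.98
ee_pos: [568.0, -70.8, 331.9]
ee_rot: [104.5, 90.0, -69.0]
force: [1.0, 0.6, -2.4]
opening: 11.5
```

Request:
drive_tool(plan=[[0,[0,0.0455,-0.01],[-0.012,0,0]],[0,[0,0.046,-0.0095],[-0.012,0,0]],[0,[0,0.046,-0.009],[-0.012,0,0]],[0,[0,0.046,-0.0085],[-0.012,0,0]],[0,[0,0.01,-0.003],[0,0,0]]])

```text
time_s: 19.6
ee_pos: [631.9, -260.1, 331.0]
ee_rot: [40.2, 89.8, -130.9]
force: [-0.1, 1.0, -2.1]
opening: 11.1
```

```bash
python3 plan.py 635.2 -265.8 250 -80.85 5 0
```

```text
now [ 631.86 -260.13  330.97] yaw -81.08381287779346 t 19.6
q [-10.89  31.65  50.1   73.35 -23.64  85.51 -44.48]
[[0.0, [0.0162, 0.0012, -0.0005], [-0.001, 0.0, -0.0]], [0.0, [0.0162, 0.0012, -0.0005], [-0.001, 0.001, -0.001]], [0.0, [0.0162, 0.0012, -0.0005], [-0.0, 0.0, -0.0]], [0.0, [0.0162, 0.0012, -0.0005], [-0.001, 0.001, -0.001]], [0.0, [0.0162, 0.0012, -0.0005], [-0.001, 0.0, 0.0]]]
```

Request:
drive_tool(plan=[[0,[0.02,0.001,0],[-0.001,0,0]],[0,[0.026,0.001,-0.0005],[-0.001,0,0]],[0,[0.026,0.001,-0.0005],[0,0,0]],[0,[0.025,0.001,-0.0005],[0,0,0]],[0,[0.01,0.001,0],[0,0,0]]])

```text
time_s: 20.23
ee_pos: [634.6, -259.0, 223.4]
ee_rot: [-34.9, 89.9, 154.4]
force: [-0.3, 0.3, -2.6]
opening: 11.5
```

```bash
python3 - <<'E'
from h import *
p,M,s=tool(); print(p,s["force"],s["opening"],s["q"])
c=calibration("wrist");im=grab_frame("wrist"); cv2.imwrite("pics/w10.png",im)
T=pose4(556.2,-278.5,9.15)
print(proj(c,tf(T,[(80,66,100),(80,-66,100),(80,85,108),(80,-85,108)])))
print("tip of bar if nominal",proj(c,p+np.array([[0,0,-63.5]])+[M[:,1]*85,-M[:,1]*85]))
E
python3 plan.py 635.2 -265.8 200 -80.85 3 0
```

```text
[ 634.58 -258.97  223.42] [-0.3   0.33 -2.57] 11.490546101449318 [-10.86  35.1   47.8   82.63 -26.29  73.99 -41.61]
[[265.55 189.77]
 [395.35 190.24]
 [244.92 191.48]
 [416.32 192.1 ]]
tip of bar if nominal [[426.21 205.34]
 [221.09 205.45]]
now [ 634.45 -259.26  223.  ] yaw -80.64004247982254 t 20.275
q [-10.84  35.13  47.79  82.65 -26.29  73.97 -41.59]
[[0.0, [0.0077, 0.0022, 0.0001], [0.001, 0.001, 0.0]], [0.0, [0.0076, 0.0022, 0.0001], [0.001, 0.001, 0.001]], [0.0, [0.0077, 0.0022, 0.0001], [0.002, 0.0, 0.0]]]
```

View pics/w10.png

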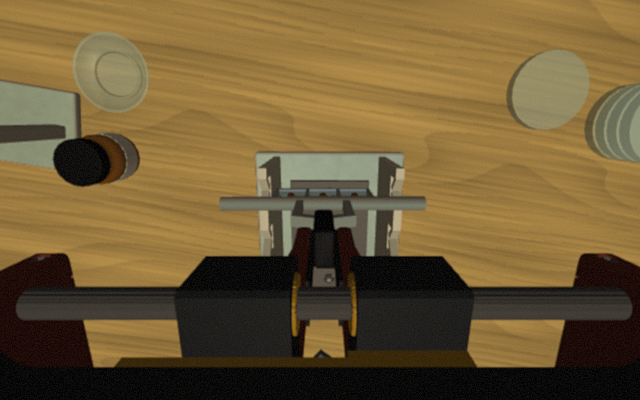

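Request:
drive_tool(plan=[[0,[0.01,0.003,0],[0.001,0,0]],[0,[0.013,0.0035,0],[0.001,0,0]],[0,[0.013,0,0],[0.001,0,0]],[0,[0,0,0],[0,0,0]],[0,[0,0,0],[0,0,0]]])

```text
time_s: 20.9
ee_pos: [636.1, -266.7, 189.7]
ee_rot: [137.0, 90.0, -33.8]
force: [0.7, 0.1, -1.8]
opening: 11.7
```

```bash
python3 - <<'E'
from h import *
p,M,s=tool(); print(p,s["force"],s["opening"])
c=calibration("wrist");im=grab_frame("wrist"); crop(im,180,120,460,260,2.8,"w11.png")
im=grab_frame("side"); crop(im,290,200,460,350,4,"s7.png")
E
python3 plan.py 635 -265.8 173 -80.85 3 0
```

```text
[ 636.14 -266.72  189.66] [ 0.7   0.09 -1.77] 11.732341588367891
now [ 636.29 -266.76  190.  ] yaw -80.83857230796077 t 21.0
q [ -9.79  36.85  46.85  84.48 -27.65  70.61 -40.29]
[[0.0, [0.0057, -0.0004, 0.0004], [0.0, -0.0, -0.0]], [0.0, [0.0056, -0.0004, 0.0004], [0.0, -0.001, -0.0]], [0.0, [0.0057, -0.0004, 0.0003], [0.0, 0.0, -0.0]]]
```

View pics/w11.png

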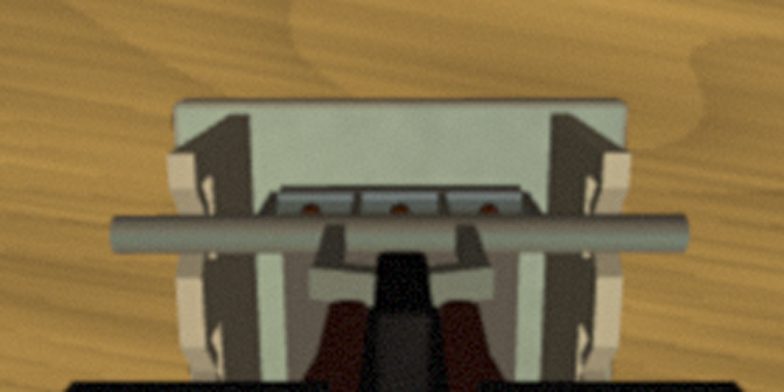

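View pics/s7.png

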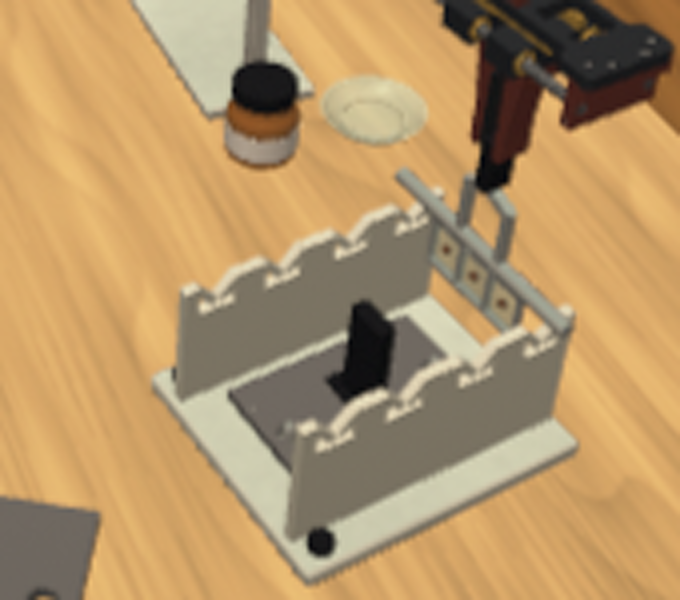

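Request:
drive_tool(plan=[[0,[0.005,0,0.0005],[0,0,0]],[0,[0.005,-0.0005,0.0005],[0,0,0]],[0,[0.004,0,0],[0,0,0]],[0,[0.002,0,0],[0,0,0]],[0,[0,0,0],[0,0,0]]])

```text
time_s: 21.62
ee_pos: [635.3, -266.0, 175.4]
ee_rot: [-160.6, 89.9, 28.6]
force: [-4.1, 3.8, 11.7]
opening: 11.7
```

Request:
drive_tool(plan=[[0,[0.001,0,0],[0,0,0]],[0,[0.001,0,0],[0,0,0]],[0,[0,0,0],[0,0,0]],[0,[0,0,0],[0,0,0]]])

```text
time_s: 22.12
ee_pos: [636.0, -265.9, 175.2]
ee_rot: [-174.8, 89.8, 14.4]
force: [-5.0, 6.2, 21.2]
opening: 11.2
```

Contact came at z≈175 with a −x reaction, higher than expected. I'll look before releasing.

Run:
```python
from h import *
p,M,s=tool(); print(p,s["force"],s["moment"])
c=calibration("wrist");im=grab_frame("wrist"); crop(im,180,120,460,260,2.8,"w12.png")
im=grab_frame("side"); crop(im,360,210,460,330,6,"s8.png")
```

```text
[ 636.02 -265.88  175.17] [-4.96  6.25 21.16] [1.31 1.7  0.04]
```

View pics/w12.png

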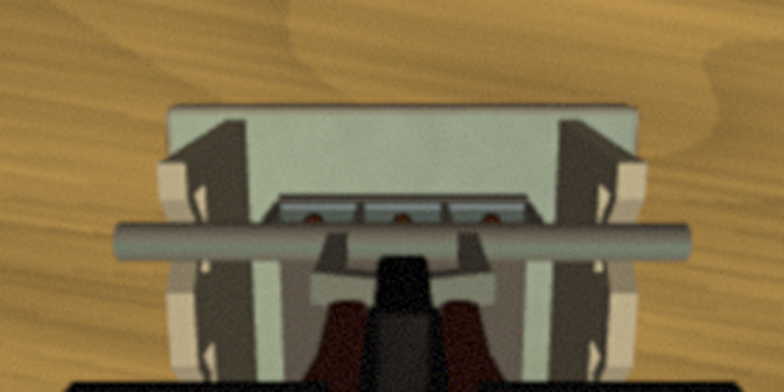

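View pics/s8.png

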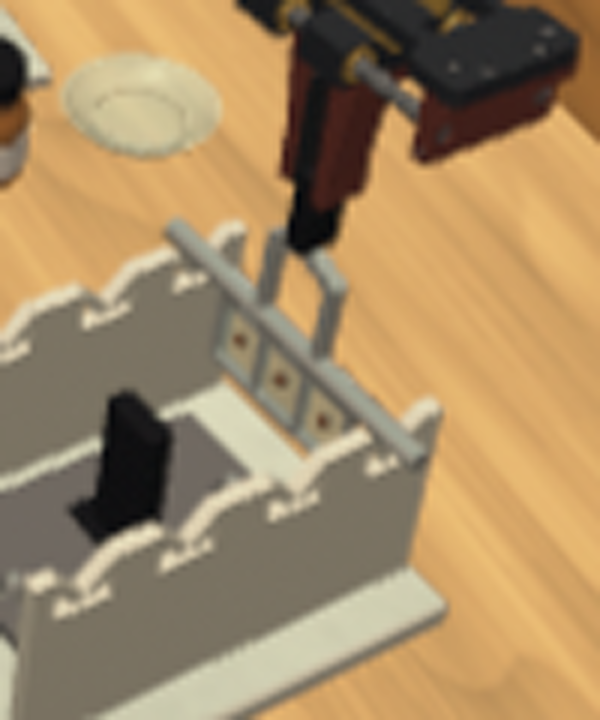

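The bar sits about 3 mm to +x, on the notch flank. I'll lift slightly, shift 3 mm towards −x (tool +z) and lower again.

Request:
drive_tool(plan=[[0,[-0.005,0,0.001],[0,0,0]],[0,[0,0,0.0025],[0,0,0]],[0,[0.002,0,0],[0,0,0]],[0,[0.002,0,0],[0,0,0]],[0,[0,0,0],[0,0,0]]])

```text
time_s: 22.85
ee_pos: [633.5, -267.1, 175.1]
ee_rot: [163.9, 89.7, -6.9]
force: [0.1, 3.5, 15.3]
opening: 11.3
```

Request:
drive_tool(plan=[[0,[0.0015,0,0],[0,0,0]],[0,[0.001,0,0],[0,0,0]],[0,[0,0,0],[0,0,0]],[0,[0,0,0],[0,0,0]]])

```text
time_s: 23.35
ee_pos: [634.3, -267.0, 175.0]
ee_rot: [168.3, 89.6, -2.5]
force: [-2.8, 5.9, 28.8]
opening: 11.7
```

Run:
```python
from h import *
p,M,s=tool(); print(p,s["force"],s["moment"])
c=calibration("wrist");im=grab_frame("wrist"); crop(im,180,120,460,260,2.8,"w13.png")
T=pose4(556.2,-278.5,9.15)
q=proj(c,tf(T,[(80,85,108),(80,-85,108),(66,70,114),(66,-70,114),(94,70,114),(94,-70,114)])); print((q-[180,120])*2.8)
print((proj(c,[p-[0,0,66.5]-M[:,1]*85,p-[0,0,66.5]+M[:,1]*85])-[180,120])*2.8)
im=grab_frame("side"); crop(im,360,210,460,330,6,"s9.png")
```

```text
[ 634.3  -266.98  175.02] [-2.76  5.93 28.79] [1.37 0.87 0.04]
[[114.26 234.44]
 [681.3  234.69]
 [162.11 285.22]
 [633.45 285.38]
 [155.62 192.91]
 [639.85 193.16]]
[[117.67 238.62]
 [685.23 238.28]]
```

View pics/w13.png

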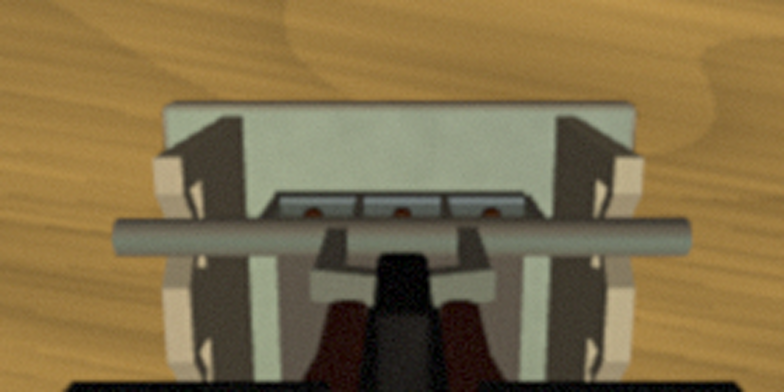

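View pics/s9.png

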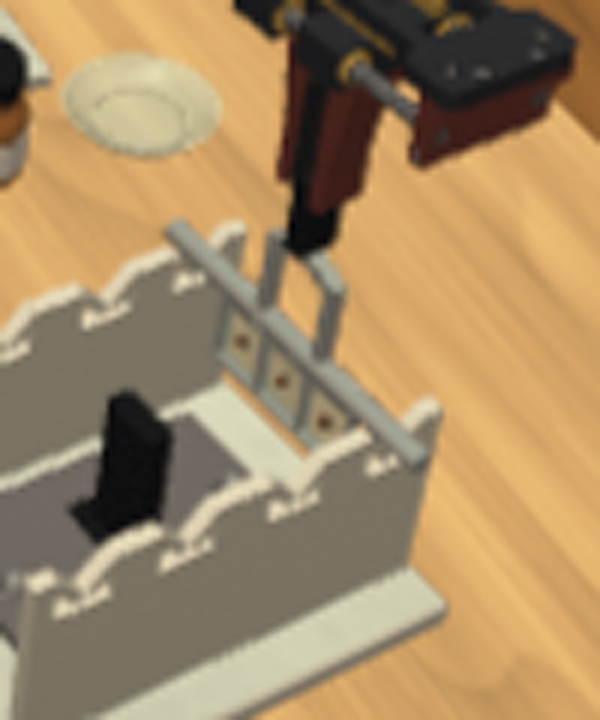

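Run:
```python
from h import *
for f in ("w9","w10"):
    im=cv2.imread(f"pics/{f}.png"); crop(im,205,185,245,220,9,f+"a.png"); crop(im,405,185,445,220,9,f+"b.png")
    cv2.imwrite(f"pics/{f}ab.png",np.hstack([cv2.imread(f"pics/{f}a.png"),cv2.imread(f"pics/{f}b.png")]))
im=grab_frame("wrist"); cv2.imwrite("pics/w14.png",im);f="w14"
crop(im,205,185,245,220,9,f+"a.png"); crop(im,405,185,445,220,9,f+"b.png")
cv2.imwrite("pics/cmp.png",np.vstack([cv2.imread("pics/w9ab.png"),np.hstack([cv2.imread(f"pics/{f}a.png"),cv2.imread(f"pics/{f}b.png")])])[:600])
a=[cv2.imread(f"pics/{f}.png")[185:220] for f in ("w9","w10","w14")]
cv2.imwrite("pics/cmp.png",cv2.resize(np.vstack([x[:,210:436] for x in a]),None,fx=3.5,fy=5,interpolation=cv2.INTER_CUBIC))
```

```text
(no output)
```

View pics/cmp.png

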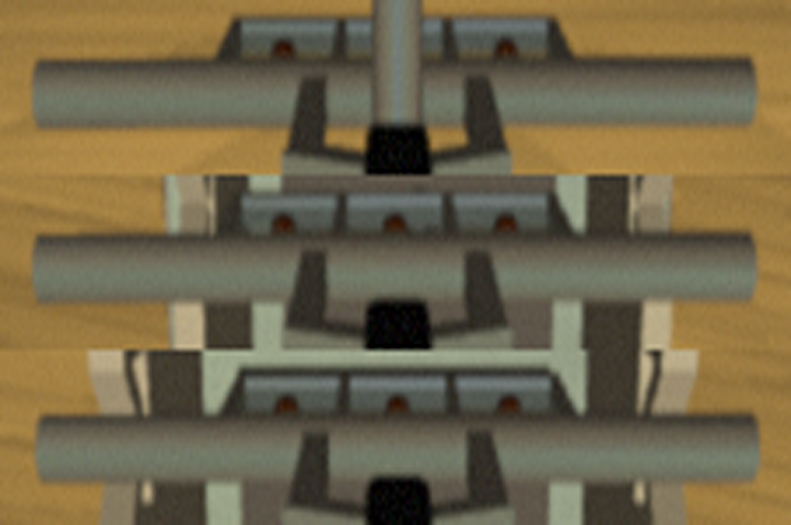

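Run:
```python
from h import *
c=calibration("wrist");im=cv2.imread("pics/w14.png"); p,M,s=tool(); print(p,s["force"])
T=np.linalg.inv(pose4(556.2,-278.5,9.15))
for z in (108,111.3):
  for u in (221,425): print(z,tf(T,[ray(c,u,185+ (450-350)/5-0.5,z)]))
print(proj(c,tf(pose4(556.2,-278.5,9.15),[(66,70,114),(66,-70,114),(94,70,114),(94,-70,114),(105,70,114),(105,-70,114),(110,95,15),(110,-95,15),(80,70,100),(80,-70,100)])))
a=im[165:235,225:265]; b=im[165:235,385:425]
cv2.imwrite("pics/n.png",cv2.resize(np.hstack([a,b]),None,fx=8,fy=8,interpolation=cv2.INTER_CUBIC))
```

```text
[ 634.29 -266.99  174.99] [-2.93  5.79 28.73]
108 [[ 79.33  84.89 108.  ]]
108 [[ 79.41 -86.46 108.  ]]
111.3 [[ 80.21  83.76 111.3 ]]
111.3 [[ 80.29 -85.33 111.3 ]]
[[237.89 221.86]
 [406.23 221.92]
 [235.58 188.89]
 [408.52 188.98]
 [234.63 175.44]
 [409.45 175.55]
 [236.6  156.12]
 [408.11 156.24]
 [241.15 201.38]
 [403.08 201.45]]
```

View pics/n.png

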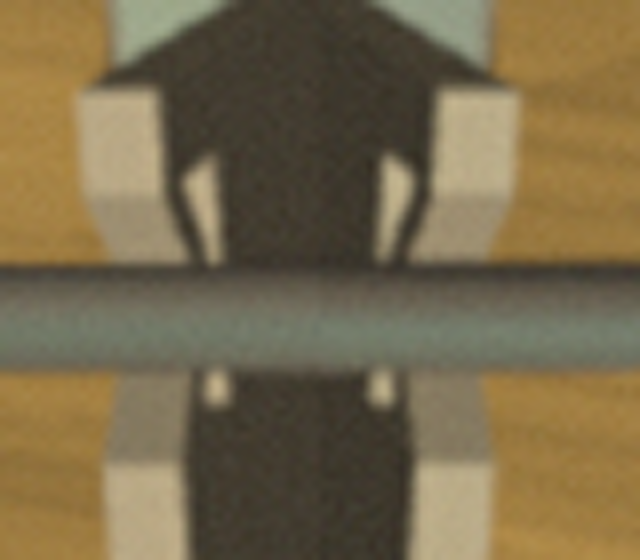

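The bar is centred in the notch: its image position gives station x≈80 against 80 wanted, and the notch edges are within 0.6 px of the prediction. I'll relax the push and release, then check that it drops level.

Request:
drive_tool(plan=[[0,[-0.002,0,0],[0,0,0]],[0,[0,0,0],[0,0,0]],[0.2,[0,0,0],[0,0,0]],[0.3,[0,0,0],[0,0,0]],[0.4,[0,0,0],[0,0,0]]])

```text
time_s: 24.12
ee_pos: [631.1, -266.9, 171.2]
ee_rot: [-14.5, 89.9, 174.6]
force: [-0.6, -0.1, 0.1]
opening: 32.3
```

Run:
```python
from h import *
c=calibration("wrist");im=grab_frame("wrist"); p,M,s=tool(); print(p,s["force"],s["opening"]);print(M)
a=im[140:260,180:460]
cv2.imwrite("pics/n2.png",cv2.resize(a,None,fx=2.8,fy=2.8,interpolation=cv2.INTER_CUBIC))
T=pose4(556.2,-278.5,9.15); print((proj(c,tf(T,[(80,85,108),(80,-85,108),(80,85,111),(80,-85,111)]))-[180,140])*2.8)
im=grab_frame("side"); crop(im,360,210,460,330,5,"s10.png")
```

```text
[ 631.11 -266.89  171.26] [ 0.53 -0.1  -0.66] 34.26811434600307
[[-0.    0.16 -0.99]
 [ 0.   -0.99 -0.16]
 [-1.   -0.    0.  ]]
[[111.82 169.86]
 [689.21 169.5 ]
 [108.46 172.48]
 [692.52 172.11]]
```

View pics/n2.png

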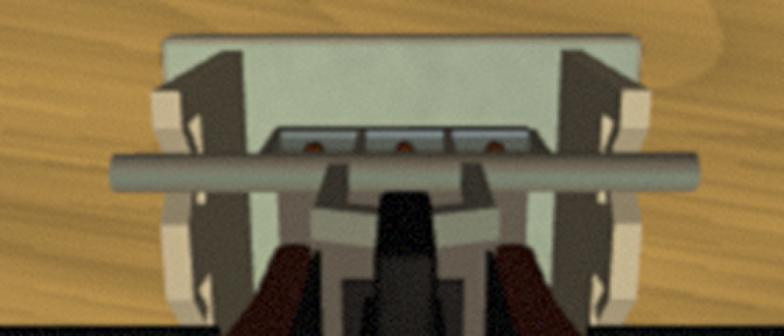

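View pics/s10.png

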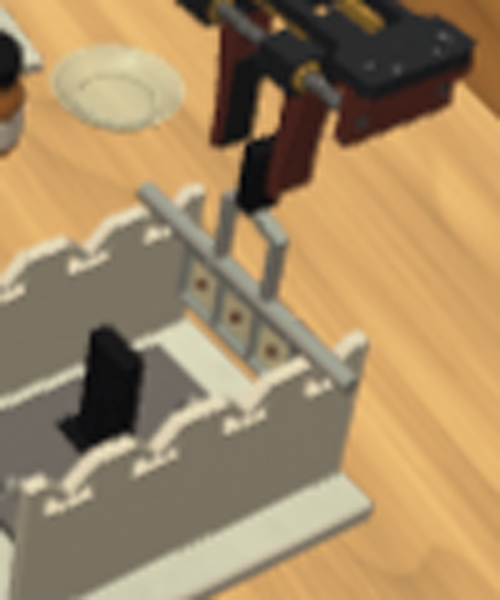

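Run:
```python
from h import *
im=grab_frame("side"); c=calibration("side"); cv2.imwrite("pics/s11f.png",im); crop(im,400,240,450,310,9,"s11.png")
T=pose4(556.2,-278.5,9.15)
L=[(80,-85,108.5),(80,-85,112),(94,-70,114),(66,-70,114),(105,-70,114),(105,-70,15),(80,-70,100),(110,-95,15)]
print((proj(c,tf(T,L))-[400,240]+.5)*9)
```

```text
[[269.59 426.41]
 [271.64 417.48]
 [274.66 360.85]
 [197.85 395.57]
 [304.39 347.41]
 [248.46 587.12]
 [228.62 413.63]
 [318.99 638.04]]
```

View pics/s11.png

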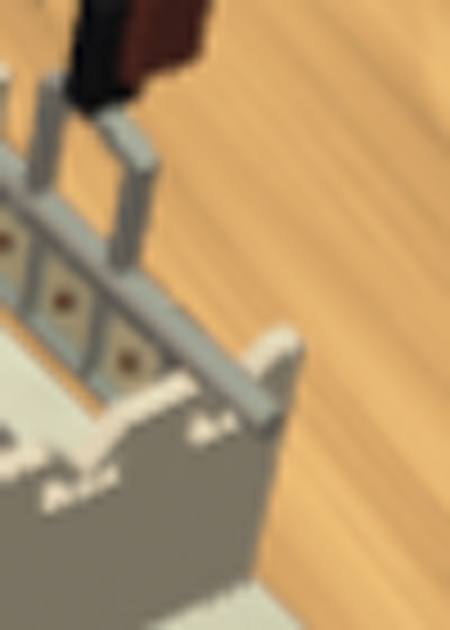

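The bar measures about 3 mm higher than expected in both cameras. I'll back off and look closely at it and at an empty notch.

Request:
drive_tool(plan=[[0.6,[0,0,0],[0,0,0]],[0.6,[0,0,0],[0,0,0]],[0.6,[-0.02,0,0],[0,0,0]],[0.6,[-0.03,0,0],[0,0,0]],[0.6,[-0.02,0,0],[0,0,0]]])

```text
time_s: 24.9
ee_pos: [631.9, -267.5, 244.7]
ee_rot: [146.3, 89.9, -24.5]
force: [0.0, -0.3, -0.2]
opening: 52.7
```

Request:
drive_tool(plan=[[0.6,[0,0,0.05],[0,0,0]],[0.6,[0,0,0.055],[0,0,0]],[0.6,[0,0,0.01],[0,0,0]],[0.6,[0,0,0],[0,0,0]],[0.6,[0,0,0],[0,0,0]]])

```text
time_s: 25.52
ee_pos: [519.5, -284.5, 242.1]
ee_rot: [154.4, 90.0, -16.4]
force: [-0.2, -0.4, -0.1]
opening: 52.8
```

Run:
```python
from h import *
c=calibration("wrist");im=grab_frame("wrist"); p,M,s=tool(); print(p); cv2.imwrite("pics/w15.png",im)
T=pose4(556.2,-278.5,9.15); print((proj(c,tf(T,[(80,85,108),(80,-85,108),(80,85,111),(80,-85,111),(66,70,114),(94,-70,114),(14,70,114),(42,70,114),(28,70,100),(28,-70,100)]))))
crop(im,215,80,295,230,4,"n3a.png");crop(im,355,80,435,230,4,"n3b.png")
cv2.imwrite("pics/n3.png",np.hstack([cv2.imread("pics/n3a.png"),cv2.imread("pics/n3b.png")]))
```

```text
[ 519.38 -284.51  241.86]
[[234.64  67.47]
 [412.62  67.74]
 [233.76  66.94]
 [413.5   67.21]
 [249.75  82.34]
 [399.33  50.36]
 [252.84 138.22]
 [251.21 108.74]
 [255.11 123.51]
 [392.02 123.7 ]]
```

View pics/w15.png

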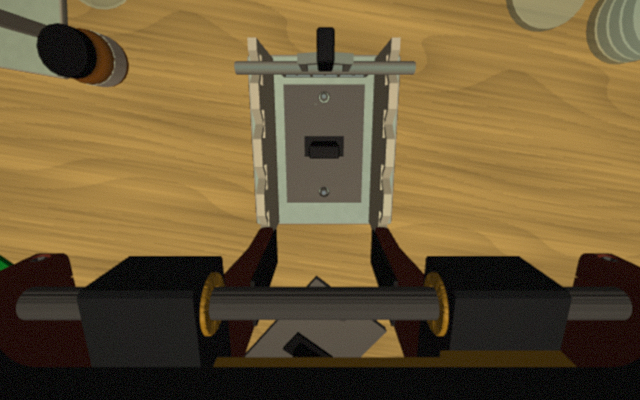

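View pics/n3.png

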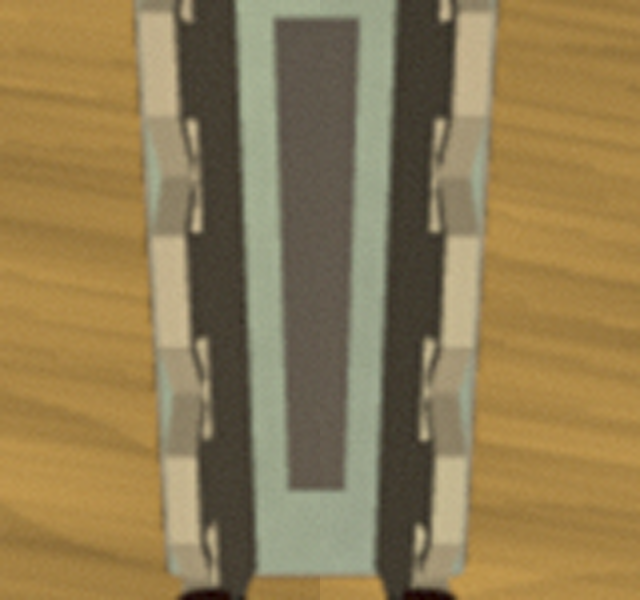

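Run:
```python
from h import *
im=grab_frame("side"); a=im[210:320,350:460]; b=cv2.imread("pics/s11f.png")[210:320,350:460]
cv2.imwrite("pics/s12.png",cv2.resize(np.hstack([a,b]),None,fx=3.6,fy=5,interpolation=cv2.INTER_CUBIC))
c=calibration("wrist");im=grab_frame("wrist"); T=pose4(556.2,-278.5,9.15);p,M,s=tool(); print(p)
print(proj(c,tf(T,[(80,85,108.5),(80,-85,108.5),(91,0,204),(69,0,204)])))
crop(im,225,20,425,90,4,"n4.png")
```

```text
[ 518.89 -284.74  241.62]
[[234.15  66.71]
 [412.81  66.95]
 [323.46  23.69]
 [323.43  60.69]]
```

View pics/s12.png

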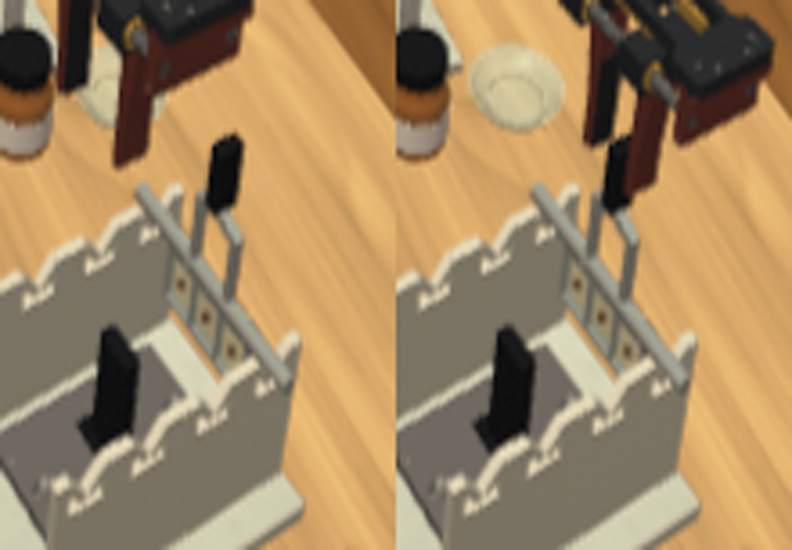

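View pics/n4.png

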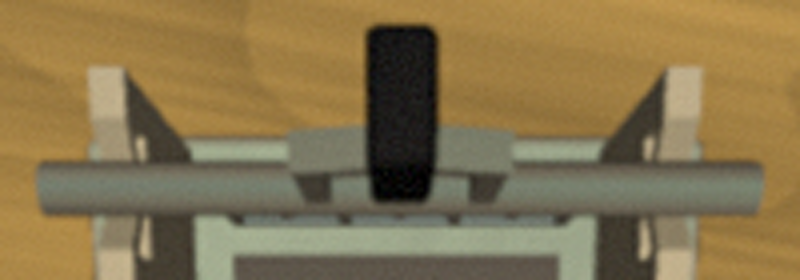

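The hanger is static, level and centred in notch3, with the bar at the predicted pixel row (66.8 against 66.7). Next is C, on the right peg.

```bash
python3 plan.py 565 150 300 -90.3 11 0.6
```

```text
now [ 518.89 -284.74  241.62] yaw -80.76578289992308 t 25.675
q [-13.17  24.32  51.91  95.71 -20.15  69.92 -37.46]
[[0.6, [-0.0053, -0.0383, -0.0105], [0.015, 0.0, -0.0]], [0.6, [-0.0054, -0.0385, -0.0099], [0.015, 0.0, -0.0]], [0.6, [-0.0053, -0.0387, -0.0093], [0.015, 0.0, -0.0]], [0.6, [-0.0053, -0.0387, -0.0087], [0.016, 0.0, -0.0]], [0.6, [-0.0053, -0.0389, -0.0082], [0.015, 0.0, -0.0]]]
[[0.6, [-0.0054, -0.039, -0.0075], [0.015, 0.0, -0.0]], [0.6, [-0.0053, -0.0392, -0.0069], [0.015, 0.0, -0.0]], [0.6, [-0.0053, -0.0392, -0.0064], [0.015, 0.0, -0.0]], [0.6, [-0.0054, -0.0393, -0.0058], [0.015, 0.001, -0.0]], [0.6, [-0.0053, -0.0394, -0.0052], [0.015, -0.0, -0.0]]]
[[0.6, [-0.0053, -0.0395, -0.0046], [0.015, -0.0, -0.0]]]
```

Request:
drive_tool(plan=[[0.6,[-0.008,-0.038,-0.0105],[0.015,0,0]],[0.6,[-0.006,-0.0385,-0.01],[0.015,0,0]],[0.6,[-0.005,-0.0385,-0.009],[0.015,0,0]],[0.6,[-0.005,-0.0385,-0.009],[0.015,0,0]],[0.6,[-0.005,-0.039,-0.008],[0.015,0,0]]])

```text
time_s: 26.3
ee_pos: [539.7, -86.6, 271.0]
ee_rot: [73.9, 90.0, -101.2]
force: [-0.1, 0.2, -0.3]
opening: 52.4
```

Request:
drive_tool(plan=[[0.6,[-0.005,-0.039,-0.0075],[0.015,0,0]],[0.6,[-0.005,-0.039,-0.007],[0.015,0,0]],[0.6,[-0.005,-0.039,-0.0065],[0.015,0,0]],[0.6,[-0.005,-0.0395,-0.006],[0.015,0,0]],[0.6,[-0.005,-0.0395,-0.005],[0.015,0,0]]])

```text
time_s: 26.92
ee_pos: [560.7, 111.1, 296.0]
ee_rot: [96.7, 90.0, -82.8]
force: [-1.3, -0.5, 0.1]
opening: 52.5
```

Request:
drive_tool(plan=[[0.6,[-0.005,-0.0395,-0.0045],[0.015,0,0]],[0.6,[0,0,0],[0,0,0]],[0.6,[0,0,0],[0,0,0]],[0.6,[0,0,0],[0,0,0]]])

```text
time_s: 27.42
ee_pos: [564.6, 147.4, 301.0]
ee_rot: [103.6, 90.0, -76.8]
force: [0.5, 0.5, 0.4]
opening: 52.7
```

```bash
python3 - <<'E'
from h import *
p,M,s=tool(); print(p,s["q"],s["joint_velocities"].max())
c=calibration("wrist"); im=grab_frame("wrist"); cv2.imwrite("pics/w16.png",im); np.save("w16c.npy",c["pose"])
print(proj(c,[[581.9,156.3,237],[581.9,241.3,141],[581.9,71.3,141]]))
E
python3 plan.py 581.9 156.3 260 -90.4 2 0.6
```

```text
[564.59 147.38 301.01] [-57.59  20.29  52.03  91.73 -16.34  76.02 -93.7 ] 0.18082004157970488
[[312.44 185.06]
 [239.42 168.14]
 [391.56 166.97]]
now [564.57 147.46 301.03] yaw -90.41073272636145 t 27.475
q [-57.58  20.28  52.02  91.73 -16.35  76.02 -93.71]
[[0.6, [0.0205, -0.0045, -0.0086], [-0.0, -0.0, -0.0]], [0.6, [0.0205, -0.0045, -0.0087], [-0.0, -0.0, -0.0]]]
```

View pics/w16.png

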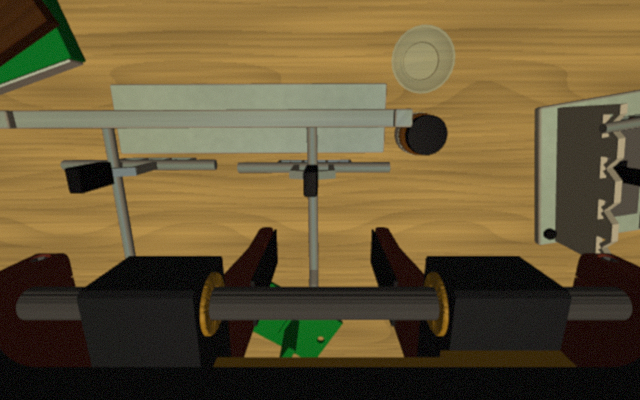

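Request:
drive_tool(plan=[[0.6,[0.02,-0.005,-0.009],[0,0,0]],[0.6,[0.025,-0.0045,-0.0083],[0,0,0]],[0.6,[0.025,0,0],[0,0,0]],[0.6,[0.022,0,0],[0,0,0]],[0.6,[0,0,0],[0,0,0]]])

```text
time_s: 28.1
ee_pos: [580.8, 157.9, 206.3]
ee_rot: [25.7, 89.8, -154.6]
force: [-0.4, 0.1, 0.3]
opening: 52.8
```

```bash
python3 plan.py 581.9 156.7 204 -90.4 1 0.6;python3 - <<'E'
from h import *
p,M,s=tool(); print(s["force"])
im=grab_frame("wrist"); crop(im,150,60,490,300,2.3,"w17.png")
E
```

```text
now [580.79 157.9  206.34] yaw -90.33021388089583 t 28.1
q [-54.27  26.88  48.8   96.67 -21.67  66.67 -90.04]
[[0.6, [0.0023, 0.0012, -0.0011], [0.001, 0.004, -0.002]]]
[-0.42  0.08  0.28]
```

View pics/w17.png

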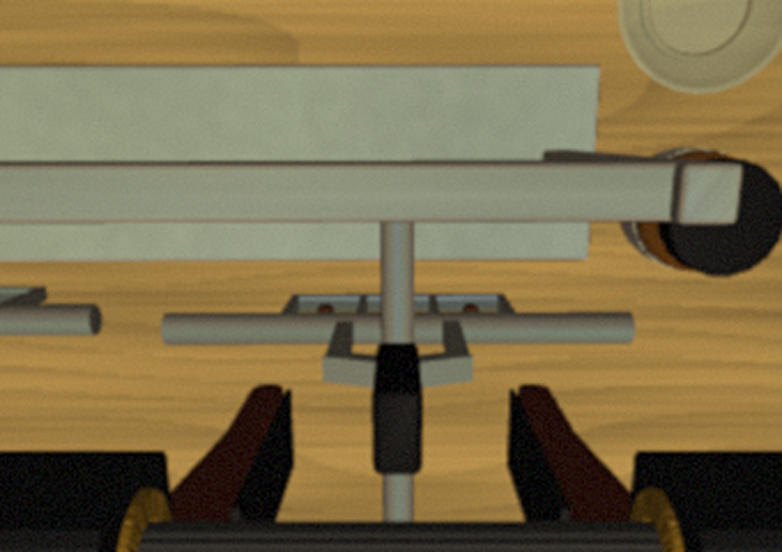

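Request:
drive_tool(plan=[[0.6,[0.001,0,-0.001],[0,0,0]],[0.3,[0,0,0],[0,0,0]],[0,[0,0,0],[0,0,0]],[0,[0,0,0],[0,0,0]],[0,[0,0,0],[0,0,0]]])

```text
time_s: 28.78
ee_pos: [582.8, 158.3, 208.1]
ee_rot: [-124.1, 90.0, 55.6]
force: [-0.8, -0.3, 0.7]
opening: 16.0
```

Request:
drive_tool(plan=[[0,[0,0,0],[0,0,0]],[0,[0,0,0],[0,0,0]],[0,[0,0,0],[0,0,0]]])

```text
time_s: 29.15
ee_pos: [582.9, 158.4, 208.0]
ee_rot: [-123.6, 90.0, 56.1]
force: [0.1, 0.7, 1.0]
opening: 11.4
```

Request:
drive_tool(plan=[[0,[-0.006,0,0],[0,0,0]],[0,[-0.006,0,0],[0,0,0]],[0,[-0.006,0,0],[0,0,0]],[0,[0,0,0],[0,0,0]],[0,[0,0,0],[0,0,0]]])

```text
time_s: 29.78
ee_pos: [582.7, 158.3, 225.9]
ee_rot: [-27.2, 90.0, 152.5]
force: [0.1, -0.1, -2.3]
opening: 11.7
```

```bash
python3 plan.py 581.9 156.7 204 -90.4 1 0;python3 - <<'E'
from h import *
p,M,s=tool(); print(s["force"],s["opening"])
im=grab_frame("wrist"); crop(im,150,100,490,260,2.3,"w18.png")
im=grab_frame("side"); crop(im,270,100,400,240,4,"s13.png")
E
```

```text
now [582.72 158.28 225.87] yaw -90.29472742039161 t 29.775
q [-54.65  25.94  49.4   95.17 -20.9   68.63 -90.65]
[[0.0, [0.0219, 0.0016, 0.0008], [0.002, 0.0, 0.0]]]
[ 0.11 -0.1  -2.25] 11.688861112261819
```

View pics/s13.png

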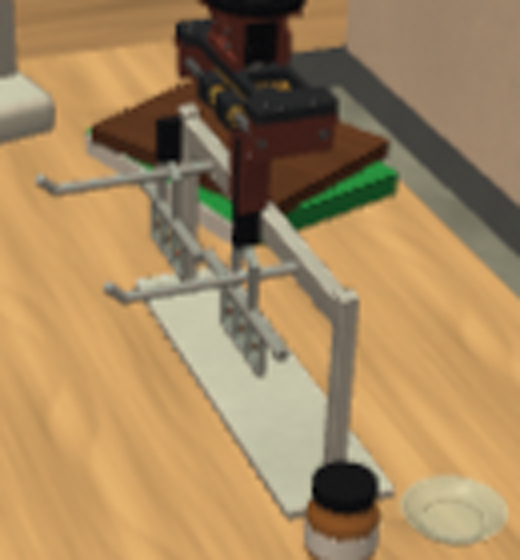

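Request:
drive_tool(plan=[[0,[0,0,0.015],[0,0,0]],[0,[0,0,0.025],[0,0,0]],[0,[0,0,0.025],[0,0,0]],[0,[0,0,0.02],[0,0,0]],[0,[0,0,0],[0,0,0]]])

```text
time_s: 30.5
ee_pos: [496.0, 159.1, 225.9]
ee_rot: [-54.4, 89.9, 125.4]
force: [0.4, 0.8, -1.7]
opening: 11.4
```

Request:
drive_tool(plan=[[0,[0,0,0.015],[0,0,0]],[0,[0,0,0.02],[0,0,0]],[0,[0,0,0.02],[0,0,0]],[0,[0,0,0.015],[0,0,0]],[0,[0,0,0],[0,0,0]]])

```text
time_s: 31.12
ee_pos: [427.0, 159.2, 225.9]
ee_rot: [-64.2, 89.9, 115.6]
force: [0.3, -0.4, -1.3]
opening: 11.3
```

Request:
drive_tool(plan=[[0,[-0.01,0,0],[0,0,0]],[0,[-0.02,0,0],[0,0,0]],[0,[-0.02,0,0],[0,0,0]],[0,[-0.02,0,0],[0,0,0]],[0,[-0.01,0,0],[0,0,0]]])

```text
time_s: 31.75
ee_pos: [428.9, 159.0, 307.4]
ee_rot: [-157.7, 89.9, 21.9]
force: [0.6, 0.4, -1.8]
opening: 11.4
```

```bash
python3 plan.py 477.2 -291.2 300 -80.85 10 0;python3 - <<'E'
from h import *
p,M,s=tool(); print(s["force"],s["opening"])
im=grab_frame("wrist"); crop(im,150,100,490,260,2.3,"w19.png")
im=grab_frame("side"); crop(im,230,100,400,240,4,"s14.png")
E
```

```text
now [428.93 159.02 307.36] yaw -90.34960703027681 t 31.75
q [ -78.12   -0.24   52.99  106.96    0.21   73.08 -115.53]
[[0.0, [0.0007, 0.045, -0.0051], [-0.017, -0.0, 0.0]], [0.0, [0.0007, 0.0451, -0.0043], [-0.016, -0.0, 0.0]], [0.0, [0.0007, 0.0451, -0.0037], [-0.017, -0.001, 0.0]], [0.0, [0.0007, 0.0452, -0.0028], [-0.016, 0.0, 0.0]], [0.0, [0.0008, 0.0452, -0.0021], [-0.017, 0.0, 0.0]]]
[[0.0, [0.0007, 0.0453, -0.0014], [-0.016, -0.0, 0.0]], [0.0, [0.0007, 0.0453, -0.0006], [-0.017, -0.0, 0.0]], [0.0, [0.0007, 0.0452, 0.0001], [-0.017, -0.0, 0.0]], [0.0, [0.0007, 0.0453, 0.0009], [-0.016, -0.001, 0.001]], [0.0, [0.0008, 0.0453, 0.0017], [-0.017, 0.0, -0.0]]]
[ 0.6   0.35 -1.84] 11.367906260969045
```

View pics/s14.png

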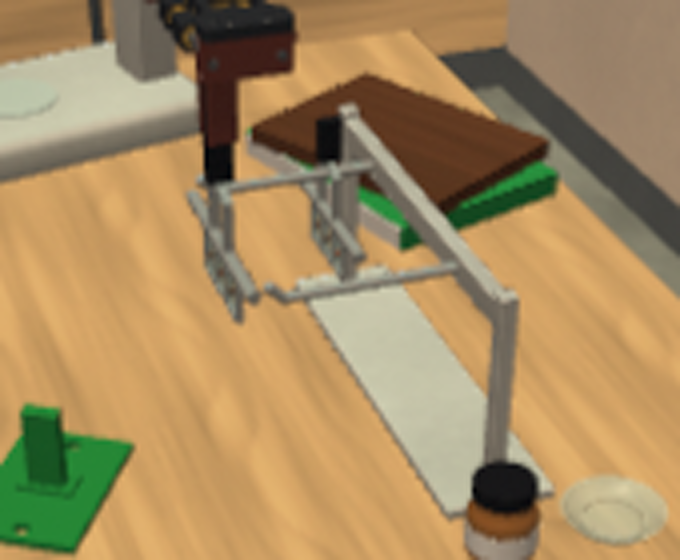

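View pics/w19.png

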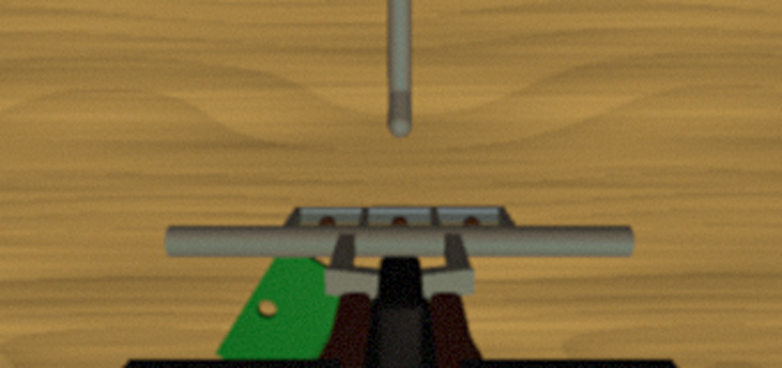

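Request:
drive_tool(plan=[[0,[0,0.025,-0.005],[-0.01,0,0]],[0,[0,0.045,-0.0045],[-0.017,0,0]],[0,[0,0.045,-0.0035],[-0.017,0,0]],[0,[0,0.045,-0.003],[-0.017,0,0]],[0,[0,0.045,-0.002],[-0.017,0,0]]])

```text
time_s: 32.48
ee_pos: [450.9, -47.1, 305.5]
ee_rot: [-65.9, 90.0, 118.3]
force: [1.1, -0.7, -2.8]
opening: 11.2
```

Request:
drive_tool(plan=[[0,[0,0.045,-0.0015],[-0.017,0,0]],[0,[0,0.0455,0],[-0.017,0,0]],[0,[0,0.0455,0],[-0.017,0,0]],[0,[0,0.0455,0.001],[-0.017,0,0]],[0,[0,0.0455,0.0015],[-0.017,0,0]]])

```text
time_s: 33.1
ee_pos: [474.4, -272.8, 304.7]
ee_rot: [-3.4, 89.9, -174.3]
force: [0.1, 0.2, -1.9]
opening: 11.0
```

Request:
drive_tool(plan=[[0,[0,0.019,0],[-0.006,0,0]],[0,[0,0,0],[0,0,0]],[0,[0,0,0],[0,0,0]],[0,[0,0,0],[0,0,0]]])

```text
time_s: 33.6
ee_pos: [477.8, -288.7, 305.8]
ee_rot: [-101.1, 90.0, 88.4]
force: [-0.6, 1.0, -1.6]
opening: 11.4
```

```bash
python3 plan.py 477.2 -291.2 240 -80.85 3 0;python3 - <<'E'
from h import *
c=calibration("wrist");p,M,s=tool(); print(s["force"],s["opening"],s["q"])
im=grab_frame("wrist"); cv2.imwrite("pics/w20.png",im)
T=pose4(556.2,-278.5,9.15)
print(proj(c,tf(T,[(-80,85,108.5),(-80,-85,108.5)])),proj(c,p+np.array([[0,0,-67]])+[M[:,1]*85,-M[:,1]*85]))
E
```

```text
now [ 477.77 -288.75  305.75] yaw -80.50403415779998 t 33.6
q [-22.72  21.44  66.84  95.06 -20.21  77.01 -33.17]
[[0.0, [0.0219, 0.0008, 0.0003], [0.002, -0.0, 0.0]], [0.0, [0.0219, 0.0008, 0.0004], [0.002, -0.0, 0.001]], [0.0, [0.022, 0.0008, 0.0003], [0.002, -0.0, -0.0]]]
[-0.62  0.96 -1.57] 11.413094220917202 [-22.72  21.44  66.84  95.06 -20.21  77.01 -33.17]
[[257.52 177.2 ]
 [393.63 177.95]] [[424.8  204.34]
 [222.38 204.45]]
```

View pics/w20.png

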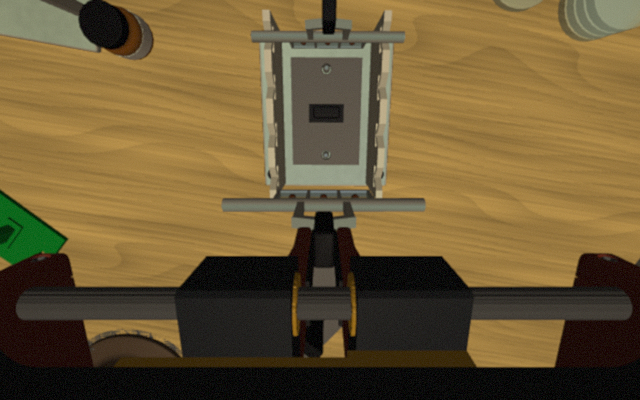

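Request:
drive_tool(plan=[[0,[0.025,0.001,0.0005],[0.002,0,0]],[0,[0.035,0.001,0.0005],[0.002,0,0]],[0,[0.03,0.0005,0],[0.002,0,0]],[0,[0.014,0,0],[0,0,0]],[0,[0,0,0],[0,0,0]]])

```text
time_s: 34.28
ee_pos: [476.8, -292.2, 201.8]
ee_rot: [-32.9, 89.9, 156.2]
force: [-0.3, -0.5, -1.0]
opening: 11.2
```

```bash
python3 plan.py 477.2 -291.2 190 -80.85 1 0;python3 - <<'E'
from h import *
c=calibration("wrist");p,M,s=tool(); print(s["force"],s["opening"])
im=grab_frame("wrist"); crop(im,180,120,460,260,2.8,"w21.png")
T=pose4(556.2,-278.5,9.15)
print((proj(c,tf(T,[(-80,85,108.5),(-80,-85,108.5),(-66,70,114),(-94,70,114)]))-[180,120]+.5)*2.8)
E
```

```text
now [ 476.8  -292.19  201.77] yaw -80.91524163931611 t 34.275
q [-18.32  26.83  62.24 103.47 -25.98  65.69 -28.41]
[[0.0, [0.0118, -0.0009, -0.0006], [-0.001, 0.001, 0.0]]]
[-0.32 -0.5  -0.98] 11.240824753381592
[[142.7  215.23]
 [659.17 214.45]
 [181.24 176.69]
 [186.94 260.74]]
```

View pics/w21.png

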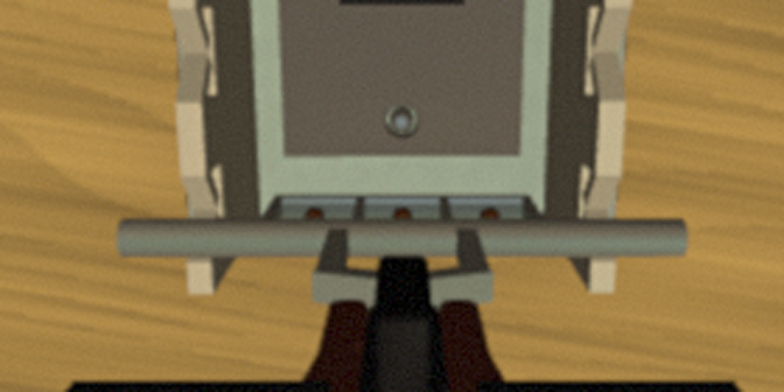

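Run:
```python
from h import *
c=calibration("wrist");p,M,s=tool(); print(p)
c["pose"]=c["pose"].copy(); c["pose"][2,3]-=p[2]-175.5
T=pose4(556.2,-278.5,9.15)
print((proj(c,tf(T,[(-80,85,108.5),(-80,-85,108.5),(-81,0,108.5)]))-[180,120]+.5)*2.8)
```

```text
[ 477.14 -292.73  202.56]
[[114.84 237.43]
 [681.73 236.31]
 [398.27 240.09]]
```

Request:
drive_tool(plan=[[0,[0.01,-0.001,0],[0,0,0]],[0,[0.008,0,0],[0,0,0]],[0,[0.004,0,0],[0,0,0]],[0,[0.002,0,0],[0,0,0]],[0,[0,0,0],[0,0,0]]])

```text
time_s: 34.95
ee_pos: [477.4, -291.9, 178.7]
ee_rot: [174.1, 89.9, 3.1]
force: [0.3, 2.1, 4.2]
opening: 11.5
```

Request:
drive_tool(plan=[[0,[0.001,0,0],[0,0,0]],[0,[0.001,0,0],[0,0,0]],[0,[0,0,0],[0,0,0]]])

```text
time_s: 35.33
ee_pos: [478.5, -291.8, 178.5]
ee_rot: [-178.1, 89.8, 11.0]
force: [-1.7, 6.3, 20.9]
opening: 11.4
```

Contact is at the same bar height (111.5) as for A, so this is the real seat. Relaxing and releasing.

Request:
drive_tool(plan=[[0,[-0.003,0,0],[0,0,0]],[0,[0,0,0],[0,0,0]],[0.2,[0,0,0],[0,0,0]],[0.3,[0,0,0],[0,0,0]],[0.4,[0,0,0],[0,0,0]]])

```text
time_s: 35.95
ee_pos: [476.5, -291.9, 178.8]
ee_rot: [1.1, 90.0, -169.8]
force: [0.2, -0.6, 0.6]
opening: 32.7
```

Request:
drive_tool(plan=[[0.6,[0,0,0],[0,0,0]],[0.6,[-0.015,0,0],[0,0,0]],[0.6,[-0.04,0,0],[0,0,0]],[0.6,[-0.05,0,0],[0,0,0]],[0.6,[-0.04,0,0],[0,0,0]]])

```text
time_s: 36.58
ee_pos: [476.5, -292.4, 326.9]
ee_rot: [144.5, 89.9, -26.5]
force: [1.0, 0.1, -0.5]
opening: 52.5
```

```bash
python3 plan.py 560 345 325 -90.3 15 0.6;python3 - <<'E'
from h import *
c=calibration("wrist");p,M,s=tool(); print(s["force"],s["opening"])
im=grab_frame("wrist"); cv2.imwrite("pics/w22.png",im)
im=grab_frame("side"); crop(im,290,200,460,350,4,"s15.png")
E
```

```text
now [ 476.48 -292.36  326.88] yaw -80.99982983196364 t 36.575
q [-22.93  20.71  67.64  93.02 -19.47  79.33 -33.95]
[[0.6, [0.0001, -0.0411, -0.0121], [0.011, -0.0, -0.0]], [0.6, [0.0001, -0.0412, -0.0117], [0.011, -0.0, -0.0]], [0.6, [0.0001, -0.0414, -0.0113], [0.01, -0.0, -0.0]], [0.6, [0.0001, -0.0414, -0.0108], [0.011, -0.0, -0.0]], [0.6, [0.0001, -0.0416, -0.0104], [0.011, -0.0, -0.0]]]
[[0.6, [0.0001, -0.0417, -0.0099], [0.011, -0.001, -0.0]], [0.6, [0.0001, -0.0418, -0.0094], [0.011, 0.0, -0.0]], [0.6, [0.0001, -0.0419, -0.009], [0.011, 0.0, -0.0]], [0.6, [0.0001, -0.042, -0.0086], [0.01, 0.0, -0.001]], [0.6, [0.0001, -0.0421, -0.0081], [0.011, 0.0, 0.0]]]
[[0.6, [0.0002, -0.0422, -0.0076], [0.011, -0.0, 0.0]], [0.6, [0.0001, -0.0422, -0.0072], [0.011, -0.0, 0.0]], [0.6, [0.0001, -0.0423, -0.0067], [0.011, -0.0, 0.0]], [0.6, [0.0002, -0.0424, -0.0063], [0.01, -0.0, 0.0]], [0.6, [0.0001, -0.0425, -0.0058], [0.011, -0.0, 0.0]]]
[ 1.01  0.11 -0.47] 52.46797760951231
```

View pics/w22.png

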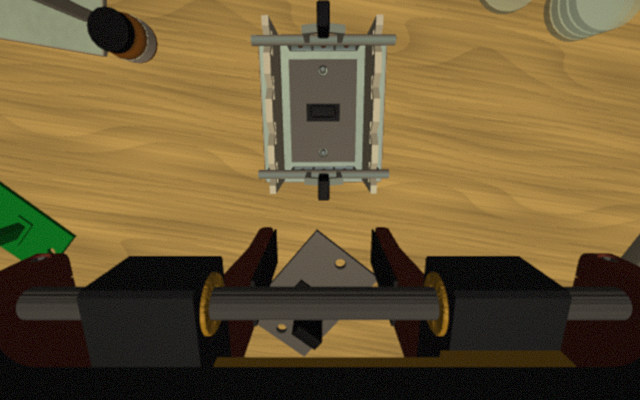

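View pics/s15.png

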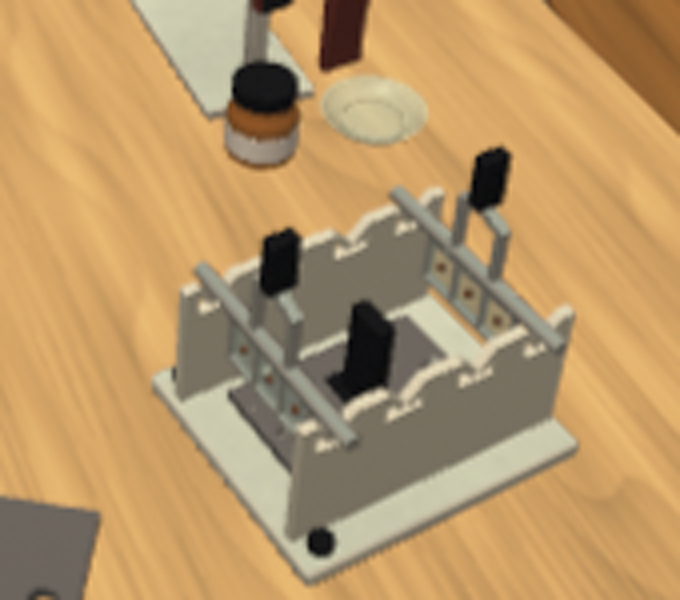

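Both hangers sit alike in notch0 and notch3. Now hanger B.

Request:
drive_tool(plan=[[0.6,[0,-0.041,-0.012],[0.011,0,0]],[0.6,[0,-0.041,-0.0115],[0.011,0,0]],[0.6,[0,-0.0415,-0.0115],[0.011,0,0]],[0.6,[0,-0.0415,-0.011],[0.011,0,0]],[0.6,[0,-0.0415,-0.0105],[0.011,0,0]]])

```text
time_s: 37.3
ee_pos: [504.4, -78.2, 324.0]
ee_rot: [-94.8, 90.0, 91.0]
force: [0.5, 0.7, -0.4]
opening: 52.6
```

Request:
drive_tool(plan=[[0.6,[0,-0.042,-0.01],[0.011,0,0]],[0.6,[0,-0.042,-0.0095],[0.011,0,0]],[0.6,[0,-0.042,-0.009],[0.011,0,0]],[0.6,[0,-0.042,-0.0085],[0.011,0,0]],[0.6,[0,-0.042,-0.008],[0.011,0,0]]])

```text
time_s: 37.92
ee_pos: [532.4, 134.8, 324.0]
ee_rot: [-67.6, 90.0, 115.1]
force: [-0.2, -0.1, 0.5]
opening: 52.8
```

Request:
drive_tool(plan=[[0.6,[0,-0.042,-0.0075],[0.011,0,0]],[0.6,[0,-0.042,-0.007],[0.011,0,0]],[0.6,[0,-0.0425,-0.0065],[0.011,0,0]],[0.6,[0,-0.0425,-0.006],[0.01,0,0]],[0.6,[0,-0.0425,-0.006],[0.01,0,0]]])

```text
time_s: 38.55
ee_pos: [559.9, 347.1, 323.9]
ee_rot: [33.7, 90.0, -146.6]
force: [-0.5, 0.2, 0.1]
opening: 52.2
```

Request:
drive_tool(plan=[[0.6,[0,0,0],[0,0,0]],[0.6,[0,0,0],[0,0,0]]])

```text
time_s: 38.8
ee_pos: [560.1, 344.8, 323.8]
ee_rot: [87.4, 89.9, -92.9]
force: [0.4, -0.4, 0.6]
opening: 52.8
```

```bash
python3 - <<'E'
from h import *
p,M,s=tool(); print(p,s["q"])
c=calibration("wrist"); im=grab_frame("wrist"); cv2.imwrite("pics/w23.png",im)
print(proj(c,[[586,352.8,237],[586,437.8,141],[586,267.8,141]]))
crop(im,140,80,500,300,2.2,"w23c.png")
E
python3 plan.py 586 353 230 -90.3 4 0.6
```

```text
[560.08 344.75 323.79] [ -74.12   34.86   66.62   78.81  -31.65   86.39 -100.01]
[[314.13 170.18]
 [244.57 157.9 ]
 [388.41 156.93]]
now [560.21 344.21 324.13] yaw -90.4018857910699 t 38.85
q [ -74.1    34.82   66.65   78.83  -31.65   86.39 -100.01]
[[0.6, [0.0235, -0.0023, -0.0064], [-0.0, -0.0, -0.0]], [0.6, [0.0236, -0.0022, -0.0065], [-0.001, -0.0, -0.0]], [0.6, [0.0235, -0.0023, -0.0064], [-0.0, -0.0, -0.0]], [0.6, [0.0235, -0.0022, -0.0064], [-0.001, -0.0, -0.001]]]
```

View pics/w23.png

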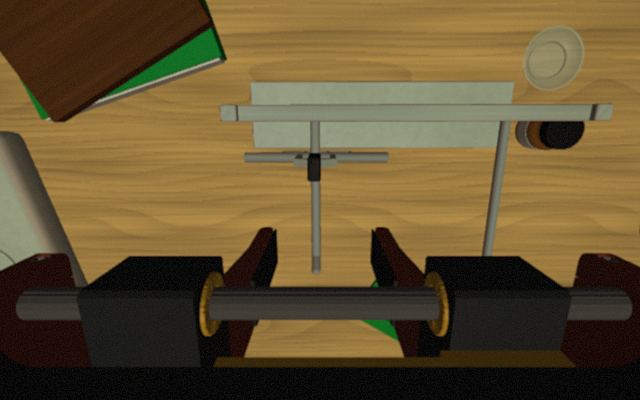

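Request:
drive_tool(plan=[[0.6,[0.022,-0.0023,-0.0065],[0,0,0]],[0.6,[0.025,-0.0022,-0.0065],[0,0,0]],[0.6,[0.025,-0.0022,-0.0065],[0,0,0]],[0.6,[0.024,-0.002,-0.0064],[0,0,0]],[0.6,[0.018,0,0],[0,0,0]]])

```text
time_s: 39.48
ee_pos: [586.1, 354.0, 207.8]
ee_rot: [49.6, 89.9, -130.7]
force: [0.3, -0.4, 0.1]
opening: 53.1
```

Request:
drive_tool(plan=[[0.6,[0.004,0,0],[0,0,0]],[0.6,[0,0,0],[0,0,0]],[0.6,[0,0,0],[0,0,0]]])

```text
time_s: 39.85
ee_pos: [586.4, 354.5, 207.0]
ee_rot: [-146.0, 89.9, 33.7]
force: [-0.3, -0.7, 0.0]
opening: 52.9
```

```bash
python3 plan.py 586 353 205 -90.3 1 0.6;python3 - <<'E'
from h import *
p,M,s=tool(); print(s["force"],s["q"])
im=grab_frame("wrist"); crop(im,150,100,490,300,2.3,"w24.png")
E
```

```text
now [586.38 354.46 206.97] yaw -90.29021372112307 t 39.85
q [-70.67  41.5   61.91  84.56 -37.06  76.07 -96.18]
[[0.6, [0.002, 0.0015, 0.0004], [0.0, -0.001, 0.001]]]
[-0.28 -0.7   0.  ] [-70.67  41.5   61.91  84.56 -37.06  76.07 -96.18]
```

View pics/w24.png

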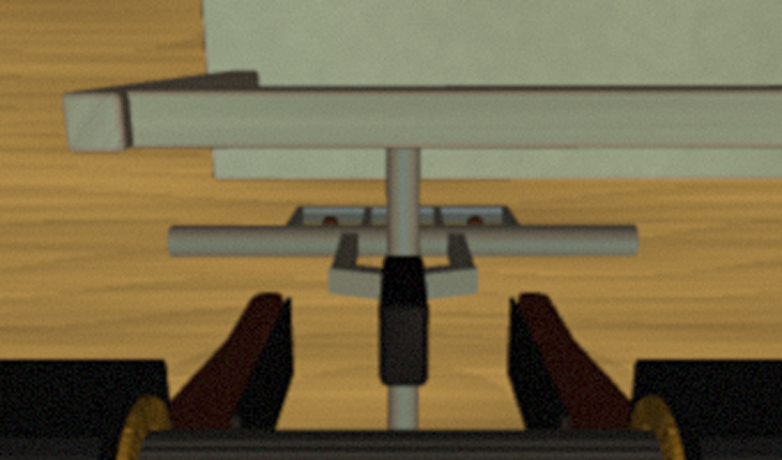

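Request:
drive_tool(plan=[[0.6,[0,0.001,0],[0,0,0]],[0.3,[0,0,0],[0,0,0]],[0,[0,0,0],[0,0,0]],[0,[0,0,0],[0,0,0]],[0,[0,0,0],[0,0,0]]])

```text
time_s: 40.52
ee_pos: [586.0, 353.3, 205.9]
ee_rot: [30.5, 90.0, -149.8]
force: [-1.0, 0.4, -0.7]
opening: 16.0
```

Request:
drive_tool(plan=[[0,[0,0,0],[0,0,0]],[0,[0,0,0],[0,0,0]],[0,[0,0,0],[0,0,0]]])

```text
time_s: 40.9
ee_pos: [586.0, 353.4, 205.9]
ee_rot: [-102.0, 90.0, 77.7]
force: [-0.8, 0.4, -0.7]
opening: 11.1
```

Request:
drive_tool(plan=[[0,[-0.006,0,0],[0,0,0]],[0,[-0.006,0,0],[0,0,0]],[0,[-0.006,0,0],[0,0,0]],[0,[0,0,0],[0,0,0]],[0,[0,0,0],[0,0,0]]])

```text
time_s: 41.52
ee_pos: [585.9, 353.3, 223.9]
ee_rot: [-13.6, 90.0, 166.1]
force: [-0.3, -0.2, -2.4]
opening: 11.5
```

```bash
python3 plan.py 586 353 205 -90.3 1 0.6;python3 - <<'E'
from h import *
p,M,s=tool(); print(s["force"],s["opening"])
im=grab_frame("side"); crop(im,250,90,400,230,4,"s16.png")
E
```

```text
now [585.91 353.3  223.85] yaw -90.29694766479786 t 41.525
q [-70.74  40.74  62.48  83.38 -36.32  77.76 -96.69]
[[0.6, [0.0189, 0.0003, -0.0001], [0.0, 0.0, 0.0]]]
[-0.33 -0.19 -2.37] 11.467761390375982
```

View pics/s16.png

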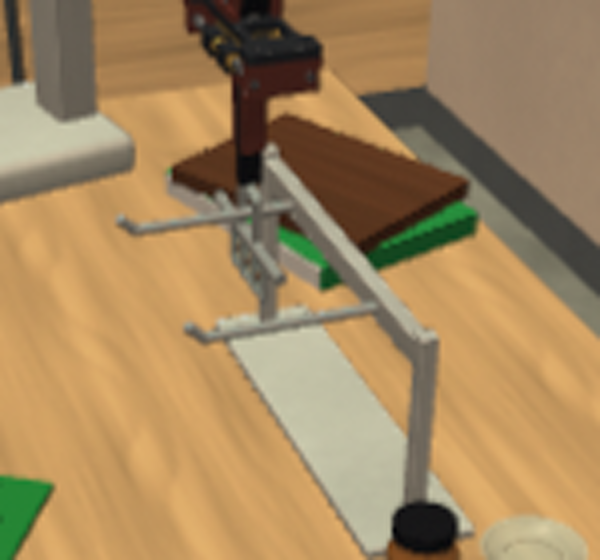

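Lifted 18 mm. Sliding off along the peg.

Request:
drive_tool(plan=[[0,[0,0,0.015],[0,0,0]],[0,[0,0,0.025],[0,0,0]],[0,[0,0,0.025],[0,0,0]],[0,[0,0,0.02],[0,0,0]],[0,[0,0,0],[0,0,0]]])

```text
time_s: 42.2
ee_pos: [498.8, 354.6, 223.8]
ee_rot: [-30.8, 89.9, 149.1]
force: [-0.0, -0.0, -2.3]
opening: 11.6
```

Request:
drive_tool(plan=[[0,[0,0,0.015],[0,0,0]],[0,[0,0,0.02],[0,0,0]],[0,[0,0,0.02],[0,0,0]],[0,[0,0,0.015],[0,0,0]],[0,[0,0,0],[0,0,0]]])

```text
time_s: 42.82
ee_pos: [430.4, 354.5, 224.0]
ee_rot: [-54.7, 90.0, 125.1]
force: [0.1, -0.1, -2.4]
opening: 11.4
```

Request:
drive_tool(plan=[[0,[-0.01,0,0],[0,0,0]],[0,[-0.025,0,0],[0,0,0]],[0,[-0.03,0,0],[0,0,0]],[0,[-0.03,0,0],[0,0,0]],[0,[-0.015,0,0],[0,0,0]]])

```text
time_s: 43.45
ee_pos: [432.5, 353.8, 336.0]
ee_rot: [-150.9, 89.9, 28.7]
force: [-0.7, -0.3, -2.5]
opening: 11.2
```

```bash
python3 plan.py 583.8 -274 330 -80.85 15 0;python3 - <<'E'
from h import *
c=calibration("wrist");p,M,s=tool(); print(s["force"],s["opening"])
im=grab_frame("wrist"); crop(im,150,100,490,260,2.3,"w25.png")
print((proj(c,p+np.array([[0,0,-64.9]])+[M[:,1]*85,-M[:,1]*85])-[150,100])*2.3)
E
```

```text
now [432.46 353.78 335.97] yaw -90.36412510746509 t 43.45
q [ -97.41   24.9    76.67   92.31  -24.45   82.18 -108.95]
[[0.0, [0.0004, 0.0418, -0.0104], [-0.011, -0.0, 0.0]], [0.0, [0.0003, 0.0419, -0.0098], [-0.011, -0.0, 0.0]], [0.0, [0.0004, 0.042, -0.0095], [-0.011, -0.0, 0.0]], [0.0, [0.0004, 0.0421, -0.009], [-0.011, -0.001, 0.0]], [0.0, [0.0003, 0.0422, -0.0085], [-0.011, 0.0, 0.0]]]
[[0.0, [0.0004, 0.0423, -0.008], [-0.011, 0.0, 0.0]], [0.0, [0.0004, 0.0424, -0.0076], [-0.011, -0.0, 0.0]], [0.0, [0.0003, 0.0424, -0.0071], [-0.012, -0.0, 0.001]], [0.0, [0.0004, 0.0426, -0.0066], [-0.011, -0.0, -0.0]], [0.0, [0.0004, 0.0426, -0.0061], [-0.011, -0.001, -0.0]]]
[[0.0, [0.0004, 0.0427, -0.0057], [-0.011, 0.0, -0.0]], [0.0, [0.0004, 0.0427, -0.0052], [-0.011, 0.0, -0.0]], [0.0, [0.0004, 0.0428, -0.0047], [-0.011, -0.0, -0.0]], [0.0, [0.0004, 0.0428, -0.0042], [-0.011, -0.0, -0.0]], [0.0, [0.0004, 0.0429, -0.0038], [-0.011, -0.0, 0.0]]]
[-0.66 -0.34 -2.54] 11.248229747649367
[[634.03 241.94]
 [164.86 242.18]]
```

View pics/w25.png

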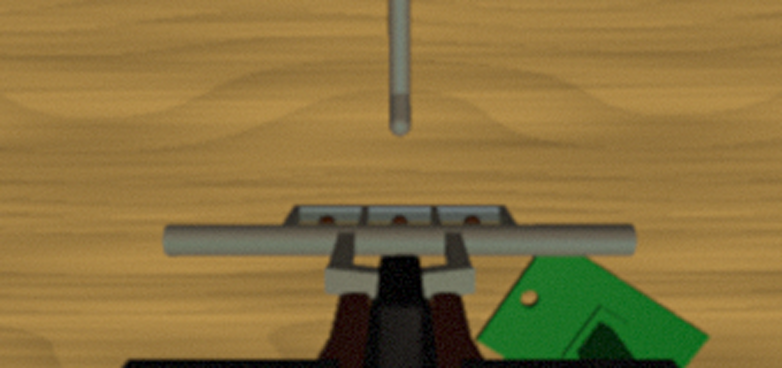

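q3 has drifted to 76.7°, near its 82.6° limit, as the arm retracted. I'll take an outward arc over the now empty stand (hanger bottom at 225 mm clears its 195 mm beam) to bring it back down.

```bash
python3 plan.py 570 290 338 -88 4 0
```

```text
now [432.67 353.99 336.91] yaw -90.35683824568464 t 43.5
q [ -97.42   24.86   76.69   92.22  -24.43   82.24 -108.97]
[[0.0, [-0.0002, 0.0158, -0.0344], [-0.01, -0.001, 0.001]], [0.0, [-0.0002, 0.0161, -0.0343], [-0.011, -0.0, 0.0]], [0.0, [-0.0003, 0.0165, -0.0341], [-0.01, -0.001, 0.001]], [0.0, [-0.0002, 0.0169, -0.0339], [-0.01, -0.001, 0.0]]]
```

Request:
drive_tool(plan=[[0,[0,0.011,-0.024],[-0.01,0,0]],[0,[0,0.016,-0.034],[-0.01,0,0]],[0,[0,0.0165,-0.034],[-0.01,0,0]],[0,[0,0.0165,-0.034],[-0.01,0,0]],[0,[0,0.005,-0.01],[0,0,0]]])

```text
time_s: 44.12
ee_pos: [569.6, 288.4, 333.0]
ee_rot: [78.3, 89.9, -99.9]
force: [-0.6, -0.5, -2.5]
opening: 11.2
```

```bash
python3 plan.py 640 60 338 -85 6 0; python3 -c "
from h import *
print(env.state()['force'],env.state()['opening'])"
```

```text
now [569.58 288.41 332.99] yaw -88.21550791868493 t 44.125
q [-71.46  32.25  67.09  80.89 -29.43  85.94 -93.93]
[[0.0, [-0.0008, 0.0384, -0.0105], [-0.009, 0.0, -0.0]], [0.0, [-0.0008, 0.0385, -0.0102], [-0.01, 0.0, -0.001]], [0.0, [-0.0008, 0.0386, -0.0099], [-0.009, 0.0, 0.0]], [0.0, [-0.0008, 0.0387, -0.0094], [-0.009, 0.0, -0.0]], [0.0, [-0.0008, 0.0388, -0.0091], [-0.01, 0.0, -0.0]]]
[[0.0, [-0.0008, 0.0389, -0.0088], [-0.009, 0.0, -0.001]]]
[-0.59 -0.53 -2.51] 11.228662795688578
```

q3 is back to 67. Continuing along the arc.

Request:
drive_tool(plan=[[0,[-0.001,0.0385,-0.0105],[-0.009,0,0]],[0,[-0.001,0.0385,-0.01],[-0.01,0,0]],[0,[-0.001,0.0385,-0.01],[-0.009,0,0]],[0,[-0.001,0.0385,-0.0095],[-0.009,0,0]],[0,[-0.001,0.039,-0.009],[-0.01,0,0]]])

```text
time_s: 44.75
ee_pos: [626.9, 100.5, 338.4]
ee_rot: [-28.3, 89.9, 156.4]
force: [0.2, 1.1, -2.3]
opening: 11.3
```

```bash
python3 plan.py 645 -130 338 -83 5 0
```

```text
now [626.93 100.5  338.4 ] yaw -85.23973048554652 t 44.75
q [-53.22  30.65  65.06  80.83 -27.63  85.74 -74.61]
[[0.0, [0.0001, 0.0462, 0.0002], [-0.008, 0.0, 0.0]], [0.0, [0.0, 0.0463, 0.0006], [-0.008, 0.0, 0.0]], [0.0, [0.0001, 0.0462, 0.001], [-0.007, 0.001, 0.0]], [0.0, [0.0, 0.0462, 0.0013], [-0.008, -0.0, 0.0]], [0.0, [0.0001, 0.0462, 0.0016], [-0.008, -0.0, 0.0]]]
```

Request:
drive_tool(plan=[[0,[0,0.046,0],[-0.008,0,0]],[0,[0,0.046,0.0005],[-0.008,0,0]],[0,[0,0.046,0.001],[-0.008,0,0]],[0,[0,0.046,0.0015],[-0.008,0,0]],[0,[0,0.046,0.0015],[-0.008,0,0]]])

```text
time_s: 45.38
ee_pos: [645.0, -129.0, 338.3]
ee_rot: [-53.5, 89.9, 133.5]
force: [-0.1, 0.3, -2.0]
opening: 11.4
```

```bash
python3 plan.py 583.8 -273.5 310 -80.85 4 0
```

```text
now [ 645.   -129.01  338.34] yaw -82.95143707762206 t 45.375
q [-29.11  32.25  61.73  77.16 -28.1   86.7  -52.72]
[[0.0, [0.0071, 0.034, 0.0196], [-0.009, 0.0, 0.0]], [0.0, [0.007, 0.0338, 0.0199], [-0.009, 0.0, 0.0]], [0.0, [0.0071, 0.0336, 0.0203], [-0.01, 0.0, 0.001]], [0.0, [0.0071, 0.0334, 0.0205], [-0.009, 0.001, -0.0]]]
```

Request:
drive_tool(plan=[[0,[0,0.034,0.0195],[-0.009,0,0]],[0,[0,0.034,0.02],[-0.009,0,0]],[0,[0,0.0335,0.02],[-0.009,0,0]],[0,[0,0.0335,0.0205],[-0.009,0,0]],[0,[0,0,0],[0,0,0]]])

```text
time_s: 46.0
ee_pos: [581.6, -276.4, 339.0]
ee_rot: [43.1, 90.0, -128.2]
force: [-0.3, 0.5, -1.9]
opening: 11.5
```

Request:
drive_tool(plan=[[0,[0,0,0],[0,0,0]],[0,[0,0,0],[0,0,0]]])

```text
time_s: 46.25
ee_pos: [584.9, -271.5, 338.5]
ee_rot: [-66.0, 90.0, 123.2]
force: [0.0, -0.3, -1.6]
opening: 11.3
```

```bash
python3 plan.py 583.8 -273.5 215 -80.85 5 0;python3 - <<'E'
from h import *
c=calibration("wrist");p,M,s=tool(); print(s["force"],s["opening"])
im=grab_frame("wrist"); cv2.imwrite("pics/w26.png",im)
im=grab_frame("side"); crop(im,290,150,470,350,3,"s17.png")
E
```

```text
now [ 584.86 -271.46  338.45] yaw -80.82054358992345 t 46.25
q [-16.64  30.33  61.17  79.22 -26.35  85.59 -37.78]
[[0.0, [0.0247, 0.0004, 0.0003], [0.0, 0.0, 0.0]], [0.0, [0.0247, 0.0004, 0.0002], [0.0, 0.0, 0.0]], [0.0, [0.0247, 0.0004, 0.0003], [0.0, 0.0, 0.0]], [0.0, [0.0247, 0.0004, 0.0003], [0.0, 0.0, 0.001]], [0.0, [0.0247, 0.0003, 0.0002], [0.001, 0.0, -0.0]]]
[ 0.03 -0.29 -1.6 ] 11.263815585112338
```

View pics/w26.png

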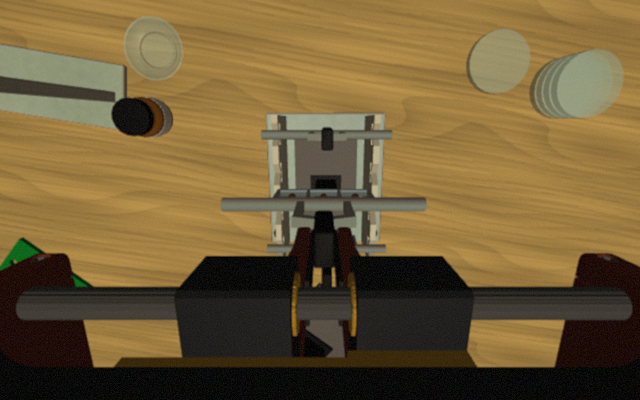

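View pics/s17.png

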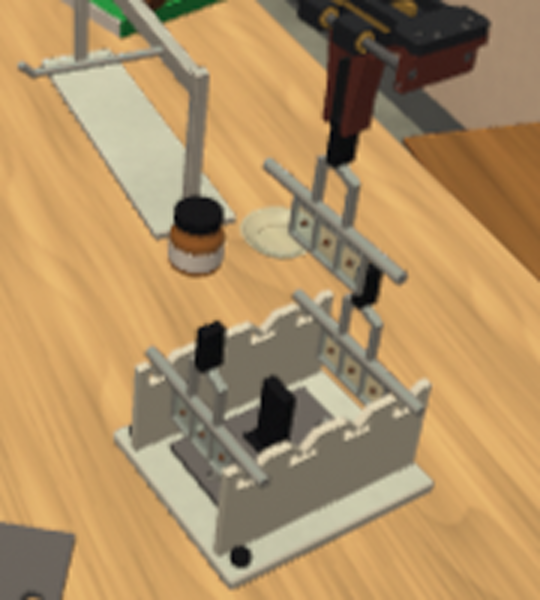

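Request:
drive_tool(plan=[[0,[0.02,0.0005,0.0003],[0,0,0]],[0,[0.035,0.0005,0.0003],[0,0,0]],[0,[0.035,0.0005,0.0003],[0,0,0]],[0,[0.03,0.0005,0.0003],[0,0,0]],[0,[0.014,0,0],[0,0,0]]])

```text
time_s: 46.98
ee_pos: [583.0, -274.1, 203.3]
ee_rot: [-34.3, 89.9, 154.8]
force: [-0.4, 0.3, -2.5]
opening: 11.5
```

Request:
drive_tool(plan=[[0,[0,0,0],[0,0,0]],[0,[0,0,0],[0,0,0]]])

```text
time_s: 47.22
ee_pos: [583.7, -275.7, 206.2]
ee_rot: [142.2, 89.9, -28.7]
force: [-0.4, 0.5, -1.3]
opening: 11.6
```

Run:
```python
from h import *
c=calibration("wrist");p,M,s=tool(); print(p,s["force"],s["opening"])
im=grab_frame("wrist"); crop(im,180,120,460,260,2.8,"w27.png")
c["pose"]=c["pose"].copy(); c["pose"][2,3]-=p[2]-176
T=pose4(556.2,-278.5,9.15)
print((proj(c,tf(T,[(28,85,111),(28,-85,111),(27,0,111)]))-[180,120]+.5)*2.8)
```

```text
[ 583.72 -275.73  206.2 ] [-0.42  0.54 -1.32] 11.649860194933238
[[111.86 239.32]
 [683.   237.92]
 [397.47 241.85]]
```

View pics/w27.png

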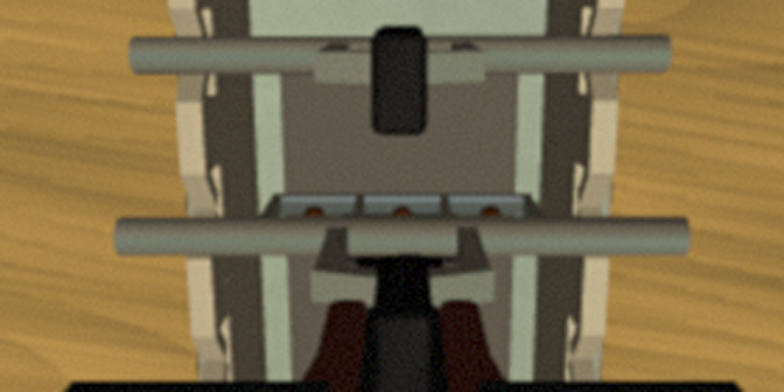

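Request:
drive_tool(plan=[[0,[0.01,-0.0012,0.0007],[0,0,0]],[0,[0.01,0,0],[0,0,0]],[0,[0.006,0,0],[0,0,0]],[0,[0.002,0,0],[0,0,0]],[0,[0,0,0],[0,0,0]]])

```text
time_s: 47.9
ee_pos: [582.5, -274.3, 177.0]
ee_rot: [142.1, 90.0, -28.8]
force: [0.7, -0.2, -2.1]
opening: 11.6
```

Request:
drive_tool(plan=[[0,[0.0015,0,0],[0,0,0]],[0,[0.001,0,0],[0,0,0]],[0,[0,0,0],[0,0,0]]])

```text
time_s: 48.28
ee_pos: [583.3, -274.4, 176.5]
ee_rot: [172.2, 89.8, 1.3]
force: [-0.5, 4.1, 10.9]
opening: 11.8
```

Contact is at the same bar height (111.6). Relaxing and releasing.

Request:
drive_tool(plan=[[0,[-0.001,0,0],[0,0,0]],[0,[0,0,0],[0,0,0]],[0.2,[0,0,0],[0,0,0]],[0.3,[0,0,0],[0,0,0]],[0.4,[0,0,0],[0,0,0]]])

```text
time_s: 48.9
ee_pos: [581.9, -274.4, 175.1]
ee_rot: [-9.7, 90.0, 179.3]
force: [-0.0, -0.1, 0.1]
opening: 32.7
```

Request:
drive_tool(plan=[[0.6,[0,0,0],[0,0,0]],[0.6,[-0.015,0,0],[0,0,0]],[0.6,[-0.04,0,0],[0,0,0]],[0.6,[-0.05,0,0],[0,0,0]],[0.6,[-0.03,0,0],[0,0,0]]])

```text
time_s: 49.52
ee_pos: [582.4, -275.2, 314.2]
ee_rot: [142.1, 89.8, -28.9]
force: [-0.2, 0.3, -1.2]
opening: 52.7
```

Request:
drive_tool(plan=[[0.6,[0,0,0.04],[0,0,0]],[0.6,[0,0,0.045],[0,0,0]],[0.6,[0,0,0.02],[0,0,0]],[0.6,[0,0,0],[0,0,0]],[0.6,[0,0,0],[0,0,0]]])

```text
time_s: 50.15
ee_pos: [480.3, -289.9, 310.7]
ee_rot: [157.4, 90.0, -13.5]
force: [0.6, 0.6, -0.2]
opening: 52.5
```

Run:
```python
from h import *
c=calibration("wrist");p,M,s=tool(); print(p,s["force"],s["opening"],s["q"])
im=grab_frame("wrist"); cv2.imwrite("pics/w28.png",im)
T=pose4(556.2,-278.5,9.15)
for x in (-80,28,80): print(proj(c,tf(T,[(x,85,110),(x,-85,110)])).round(1).tolist())
im=grab_frame("side"); crop(im,290,200,460,350,4,"s18.png")
cv2.imwrite("pics/top2.png",grab_frame("top"))
```

```text
[ 480.3  -289.89  310.65] [ 0.65  0.58 -0.23] 52.46190967830865 [-22.07  21.15  65.9   94.27 -19.74  77.47 -34.09]
[[256.8, 179.0], [391.6, 179.0]]
[[251.8, 88.4], [396.6, 88.3]]
[[249.1, 39.7], [399.3, 39.7]]
```

View pics/w28.png

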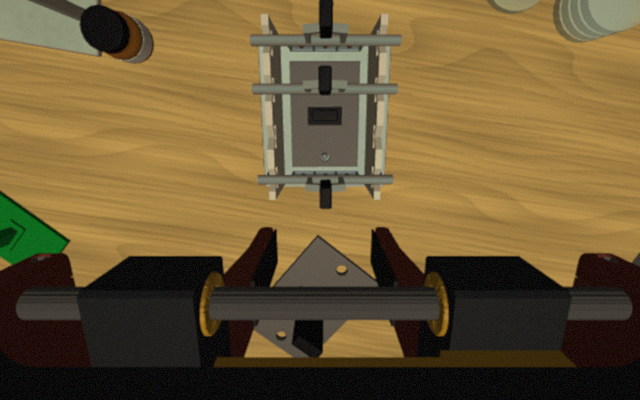

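View pics/s18.png

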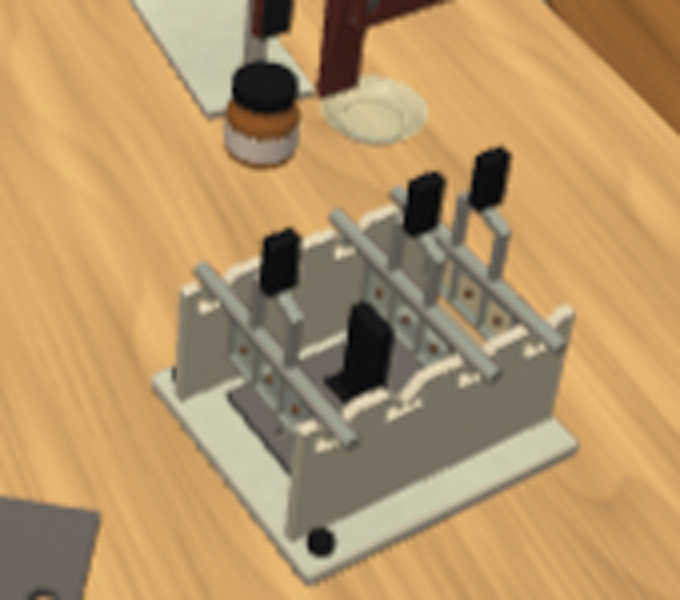

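View pics/top2.png

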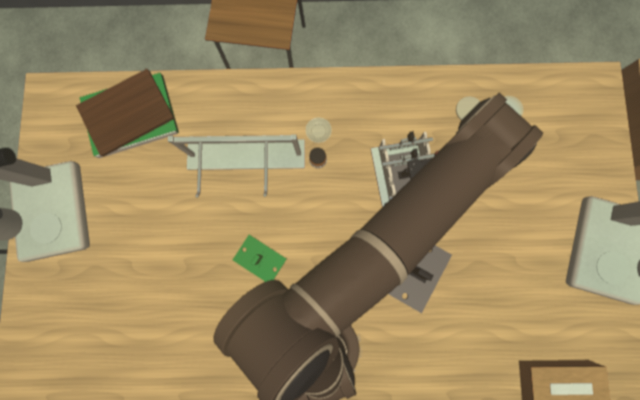

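All three bars lie in their notches within about 1–2 px of the prediction, the pegs are empty, and the jar and dish are unmoved. I'll let it settle, check once more and hand in.

Request:
drive_tool(plan=[[0.6,[0,0,0],[0,0,0]],[0.6,[0,0,0],[0,0,0]],[0.6,[0,0,0],[0,0,0]],[0.6,[0,0,0],[0,0,0]]])

```text
time_s: 50.8
ee_pos: [478.5, -290.8, 310.4]
ee_rot: [-72.9, 90.0, 116.1]
force: [0.1, -0.7, -0.3]
opening: 52.7
```

Run:
```python
from h import *
a=cv2.imread("pics/s18.png"); im=grab_frame("side"); crop(im,290,200,460,350,4,"s19.png"); b=cv2.imread("pics/s19.png")
d=cv2.absdiff(a,b)[150:].max(2); print("changed px",(d>40).sum()); print(env.state()["joint_velocities"],env.state()["force"])
print(ticket.hand_in())
```

```text
changed px 0
[ 0.09 -0.03  0.11  0.03 -0.01 -0.03  0.11] [ 0.69 -0.07 -0.13]
the job is handed in; nothing more can be done
None
```

The job is handed in at about 51 s of robot time. The drip plate, the smaller of the two grey ones, went over both pins first. The three hangers present then went onto the notch pairs at station x = +80, −80 and +28 mm.

**Checks that passed:**
- **Drip plate:** it was released at its flush height (tool at 57.6 mm, expected 57.4) with both pin tips showing in its holes.
- **Hangers:** in the last wrist picture all three bars lie within about 2 px of their notch positions, roughly centred between the rails.
- **Surroundings:** both pegs are empty and the jar and dish are where they started.
- **At rest:** the station showed no change between the last two side pictures. The gripper is open and clear, and the arm is still.

**A check that disagreed:** all three bars made contact, and appear in the pictures, at about 111 mm rather than the stated 108. All three were centred in the notch and met a firm stop at the same height, so I took that as the true seat.

**Joint limit:** joint 3 drifted to 76.7° on the last carry, near its 82.6° limit. I took a wider path to bring it back.

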